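# Match two lids to their parts boxes and snap them shut

### The arm

A 6-joint arm with a two-finger parallel gripper is mounted at the origin on the work surface. World frame = base frame: x ahead of the robot, y to its left, z up, the work surface at z = 0. Lengths are in m, angles in degrees, forces in N, time in s.
With the tool pointing down it reaches from about 0.4 to 0.825 m from the base axis. Payload 7 kg.
Tool frame: the origin (TCP) lies midway between the tips of the shut fingers; the grasp point (between the pads) lies 19 mm behind it (r.grasp_offset is the distance from the TCP to the grasp point, in m); z points along the fingers, x is the direction in which the jaws open and shut, and the axes are right-handed (so a half turn about z gives the same grasp; the last joint's range is limited). The gripper opens to 88 mm and grips with 3 to 60 N. Pads are 19 mm wide; open, the fingers measure 130 mm over their backs; the gripper's body (78 mm by 193 mm) begins 47 mm behind the grasp point.
Start: joints at [83.027, 20.546, 0.682, 0, -70.136, -16.507], TCP at [0.269, 0.619, 0.227] pointing down, gripper open.
Joint ranges: [-176.03, 176.03], [-82.01, 121.73], [-58.28, 71.71], [-173.87, 95.51], [-174.79, -0.11], [-173.66, 173.66]. Speed limits (degrees/s): [136.94, 136.94, 172.46, 180, 180, 180].

### API

Orientations are given as [roll, pitch, yaw] about the fixed x, y, z axes, in that order (R = Rz(yaw) Ry(pitch) Rx(roll)).
In Python, from plant import r gives the robot as it stands.
- The arm moves only by the tool step_arm, never from a script. Its argument "deltas" is a list of rows, each a list of 7 numbers: the turn, a rotation vector about the tool's x, y, z in rad, then the shift along the tool's x, y, z in mm, then the opening, from -1 (shut) to 1 (fully open), so that 0 is half open. In form: [[ax, ay, az, x, y, z, grip], ...]. A call has 1 to 10 rows; each row shifts and turns the pose as measured when the row begins, along the tool's axes as they then stand; what a row does not reach is not made up. A row lasts 1/10 s, in which the tool goes at most 50 mm and 8.59 degrees, less where a joint would pass 70% of its speed; a pose out of reach is approached as far as the arm can. A call with a gripper value outside its range is refused whole. The fingers move at their own pace and stop on an object; "squeeze" is the grip in N (left out, the last holds). Time passes only in rows, so rows that do not move let the fingers close. It gives the time, the measured TCP pose, the force and the opening at its end, in the units of the state.
- r.get_state(): the state, without advancing time (a new reading comes with each control period).
- r.capture(name): name is "scene" or "top" or "wrist"; returns the picture (480x640x3 uint8, red, green, blue); there is no depth.
- r.camera_info(name): a dict with "vertical_fov" (degrees; the focal length in pixels is half the picture's height over the tangent of half this angle, whatever the lens; pixels are square), "cx", "cy" (the principal point, pixels), "view" (4x4, takes a point from world to camera coordinates). Camera axes: x right, y down, z forward; pixel columns grow to the right and rows downward; lengths in m; the calibration is good to about 2 mm. The wrist camera is an equidistant fisheye: a pixel r from the principal point sees the ray r / f radians off the axis. A picture is of the moment at which its call begins: read the wrist's pose just before it. camera_info takes no time and is no camera call; for the wrist camera it gives the pose at the moment of the call.
- r.close_job(): hands the job in, once; it reports no verdict.
The state is a dict: "time_s": time; "joints": joint angles; "qd": joint speeds; "joint_torque": joint torques, N m; "tcp_pos": TCP position; "eef_rot": TCP orientation; "contact_force": force on the tool from outside, world axes, zero at the start; "moment": the same for the moment, N m; "gripper_width": finger opening in m.
Only numpy, scipy, OpenCV 4.12 (cv2) and the standard library are available. Lean on these libraries where they do the work, as an engineer would, in place of code of your own. Each camera call takes 0.05 s, during which the arm holds its last target.

### The job

The two open parts boxes on the packing table must be closed before dispatch: give each box the lid that belongs to it by width and tongues. Hook the lid's tongues right under the lip at the end of the box farther from the robot, then press the nearer end down until the sprung catch snaps back over its edge, so that both lids lie flat on their boxes, latched. Leave the tape roll, the carton and the tape dispenser where they are.

Things in the scene. Friction and masses are not known exactly. Their poses are not given: they have to be found in the camera images.
- lid_wide: Wide lid: loose rigid grey plate 110 mm wide (y), 82 mm long (x), 4 mm thick, 50 to 110 g; at the start flat on the table, handle up. Origin on the underside; plate from x = -37 to +45 mm; x points from the tongue end to the plain front edge, z up. Home, its origin and axes coincide with the box's seat point.
- lid_wide_grip (a point): Middle of the wide lid's handle: a plain upright rib 12 mm thick (x), 40 mm long (y), standing 34 mm above the plate, centred at lid x = -8 mm, y = 0. This point is 28 mm above the lid's underside. On the closed box 48 mm lie free between rib centre and catch: open the fingers only partly there.
- lid_wide_back (a point): On the wide lid's underside and centre line, level with its tongue tips, 48.5 mm behind the lid's origin. The lid has two flat tongues, each 22 mm wide, at y = -30 and +30 mm, 11.5 mm long and 4 mm thick, flush with the plate.
- lid_wide_front (a point): Middle of the wide lid's plain front edge, on its underside, 45 mm ahead of the lid's origin.
- box_wide: Wide box: open, grey, fixed to the table on a black mat; 110 mm long (x), 126 mm wide (y), rim 50 mm high. Origin at the centre of its underside; x points from the lip end (farther from the robot) to the catch end. At the sides, low round-topped cheeks up to z = 59 mm, 115 mm apart (2.5 mm clear of the lid each side), from x = -28 to +28 mm.
- box_wide_seat (a point): Point in the wide box's rim plane, 50 mm above the box's origin, axes as the box: where the wide lid's origin lies when it is home.
- box_wide_lip (a point): Edge of the wide box's lip, middle, on the lip's underside: box x = -40, z = 57.5 mm. The box has two lips, each 32 mm wide, at y = -30 and +30 mm, 4 mm thick. Under it a 7.5 mm gap over a ledge at z = 50 mm (x = -55 to -32), closed by a wall at x = -50 mm. A lid goes fully in only tilted about 15 degrees, tongues low, front up; a level lid is stopped by the catch.
- box_wide_catch (a point): Lower edge of the wide box's black sprung catch nose, 30 mm wide: box x = 40, z = 55.5 mm. Its upper face slopes forward from (x 40, z 58) to (x 49, z 74 mm). Pressing the lid's front down it (5 to 20 N) pushes the catch forward; it springs back over the lid. Posts beside it: 48 mm across, x = 51 to 61, up to z = 75 mm. Stop on the rim at x = 47 mm.
- catch_wide (a joint): Catch of the wide box: 0 m when sprung back (at rest), up to 0.009 m pushed forward; spring 2 N preload plus 0.5 N per mm.
- lid_narrow: Narrow lid: loose rigid grey plate 76 mm wide (y), 82 mm long (x), 4 mm thick, 50 to 110 g; at the start flat on the table, handle up. Origin on the underside; plate from x = -37 to +45 mm; x points from the tongue end to the plain front edge, z up. Home, its origin and axes coincide with the box's seat point.
- lid_narrow_grip (a point): Middle of the narrow lid's handle: a plain upright rib 12 mm thick (x), 40 mm long (y), standing 34 mm above the plate, centred at lid x = -8 mm, y = 0. This point is 28 mm above the lid's underside. On the closed box 48 mm lie free between rib centre and catch: open the fingers only partly there.
- lid_narrow_back (a point): On the narrow lid's underside and centre line, level with its tongue tips, 48.5 mm behind the lid's origin. The lid has one flat tongue, 30 mm wide, in the middle, 11.5 mm long and 4 mm thick, flush with the plate.
- lid_narrow_front (a point): Middle of the narrow lid's plain front edge, on its underside, 45 mm ahead of the lid's origin.
- box_narrow: Narrow box: open, grey, fixed to the table on a black mat; 110 mm long (x), 92 mm wide (y), rim 50 mm high. Origin at the centre of its underside; x points from the lip end (farther from the robot) to the catch end. At the sides, low round-topped cheeks up to z = 59 mm, 81 mm apart (2.5 mm clear of the lid each side), from x = -28 to +28 mm.
- box_narrow_seat (a point): Point in the narrow box's rim plane, 50 mm above the box's origin, axes as the box: where the narrow lid's origin lies when it is home.
- box_narrow_lip (a point): Edge of the narrow box's lip, middle, on the lip's underside: box x = -40, z = 57.5 mm. The box has one lip, 40 mm wide, in the middle, 4 mm thick. Under it a 7.5 mm gap over a ledge at z = 50 mm (x = -55 to -32), closed by a wall at x = -50 mm. A lid goes fully in only tilted about 15 degrees, tongues low, front up; a level lid is stopped by the catch.
- box_narrow_catch (a point): Lower edge of the narrow box's black sprung catch nose, 30 mm wide: box x = 40, z = 55.5 mm. Its upper face slopes forward from (x 40, z 58) to (x 49, z 74 mm). Pressing the lid's front down it (5 to 20 N) pushes the catch forward; it springs back over the lid. Posts beside it: 48 mm across, x = 51 to 61, up to z = 75 mm. Stop on the rim at x = 47 mm.
- catch_narrow (a joint): Catch of the narrow box: 0 m when sprung back (at rest), up to 0.009 m pushed forward; spring 2 N preload plus 0.5 N per mm.
- tape_roll: Bystander: roll of plain tan packing tape, 96 mm across, 50 mm high, lying flat, beyond the boxes; origin at the centre of its underside.
- carton: Bystander: closed cardboard carton 90 x 120 x 70 mm, at the left, beyond the lids; origin at the centre of its underside.
- dispenser: Bystander: hand tape dispenser about 250 mm long and 100 mm high, at the right, beyond the lids; origin on the table under it.
Not all that is in view belongs to the job. What is shaped like the box_wide but green is not meant. Leave any yellow look-alike of the lid_narrow alone.

How it is judged (in metres and radians):
At the end, for the whole second after the job is handed in: Each lid is on its own box: origin within 4.5 mm of the box's seat in x and y, front edge and tongue end no more than 3 mm above the rim, flat within 0.06 rad, turned no more than 0.1 rad from the box, catch sprung back to within 2 mm of rest over the front edge; both lids at rest and released (x of lid_wide in the frame of box_wide_seat between -0.0045 and 0.0045 m and y of lid_wide in the frame of box_wide_seat between -0.0045 and 0.0045 m and z of each of lid_wide_front, lid_wide_back in the frame of box_wide_seat below 0.003 m and x of lid_wide_front in the frame of box_wide_seat above 0.03 m and z of lid_wide in the frame of box_wide_seat above -0.003 m and value of joint each of catch_wide, catch_narrow below 0.002 m and angle between the x axis of lid_wide and the x axis of box_wide, either way round below 0.1 rad and angle between each of lid_wide, lid_narrow's own z axis and vertical below 0.06 rad and linear speed of each of lid_wide, lid_narrow below 0.01 m/s and x of lid_narrow in the frame of box_narrow_seat between -0.0045 and 0.0045 m and y of lid_narrow in the frame of box_narrow_seat between -0.0045 and 0.0045 m and z of each of lid_narrow_front, lid_narrow_back in the frame of box_narrow_seat below 0.003 m and x of lid_narrow_front in the frame of box_narrow_seat above 0.03 m and z of lid_narrow in the frame of box_narrow_seat above -0.003 m and angle between the x axis of lid_narrow and the x axis of box_narrow, either way round below 0.1 rad); the robot touches nothing.
It fails at once if the tape roll was displaced by more than 30 mm (distance of tape_roll from where it was at the start of the episode above 0.03 m).
It fails at once if the carton was displaced by more than 30 mm (distance of carton from where it was at the start of the episode above 0.03 m).
It fails at once if the dispenser was displaced by more than 30 mm (distance of dispenser from where it was at the start of the episode above 0.03 m).
It also fails if it takes over 72 s, if anything falls off the work surface, if the arm or the gripper's body presses on something with over 40 N, if the wrist force passes 120 N, or if a joint passes its speed limit or range.

## Working session

There is one attempt and no reset: what is moved stays moved. The work goes in short steps, Python scripts to look and compute and a tool call to move; the robot and the scene stay as the last step left them, time stands still between calls to the robot, and variables do not carry over. Pictures are saved under pics/ and viewed, and the job is handed in when it is done.

Besides the shell and the picture viewer there is one more tool, called as name([rows], argument=value, ...), one row to a line, values as JSON. step_arm: Moves the arm, as the interface text tells. Its arguments: {"type":"object","properties":{"deltas":{"type":"array","items":{"type":"array","items":{"type":"number"}}},"squeeze":{"type":"number"}},"required":["deltas"]}

```bash
ls; mkdir -p pics; python3 - <<'E'
from plant import r
import cv2,numpy as np
print(r.get_state())
for n in("scene","top","wrist"):
    i=r.camera_info(n); print(n,i)
    cv2.imwrite(f"pics/{n}0.png",r.capture(n)[:,:,::-1])
E
```

```text
pics
{'time_s': 0.0, 'joints': array([ 8.30260514e+01,  2.05895063e+01,  6.33749752e-01, -2.08438330e-02,
       -7.01355996e+01, -1.65075526e+01]), 'qd': array([ 0.03293006, -0.12666265, -0.09472902, -0.01734156,  0.00874932,
        0.02195894]), 'joint_torque': array([-7.04717295e-04, -5.82710302e+01,  2.93055314e+01,  6.99729145e+00,
        7.01461133e-03, -1.67542430e-04]), 'tcp_pos': array([0.26877385, 0.6186451 , 0.225642  ]), 'eef_rot': array([-1.79992826e+02, -9.31588055e-02, -1.13488605e+02]), 'contact_force': array([ 0.67616709, -0.63256196, -0.6246028 ]), 'moment': array([ 0.0398983 ,  0.07119997, -0.02638652]), 'gripper_width': 0.08742391558370476}
scene {'vertical_fov': 53.73503930817832, 'cx': 314.17523238892863, 'cy': 239.7213477067595, 'view': array([[ 0.76543992,  0.64346556,  0.00733491, -0.43902885],
       [ 0.38134466, -0.44439155, -0.81061237, -0.13575138],
       [-0.51834157,  0.62327219, -0.58553718,  1.38013772],
       [ 0.        ,  0.        ,  0.        ,  1.        ]])}
top {'vertical_fov': 45.85279001998948, 'cx': 326.14037862631744, 'cy': 244.1357246000514, 'view': array([[-6.76137681e-03, -9.99888649e-01,  1.33031123e-02,
        -2.53285328e-04],
       [-9.94651185e-01,  5.35356334e-03, -1.03152120e-01,
         5.48068355e-01],
       [ 1.03069415e-01, -1.39294068e-02, -9.94576627e-01,
         1.39306130e+00],
       [ 0.00000000e+00,  0.00000000e+00,  0.00000000e+00,
         1.00000000e+00]])}
wrist {'vertical_fov': 65.70646984690485, 'cx': 317.5913854133775, 'cy': 240.84225530021405, 'view': array([[-3.98738316e-01, -9.17064643e-01,  4.42147910e-04,
         6.73994976e-01],
       [-8.79271517e-01,  3.82442817e-01,  2.83935013e-01,
        -3.74575503e-02],
       [-2.60555857e-01,  1.12827001e-01, -9.58843425e-01,
         3.89352856e-01],
       [ 0.00000000e+00,  0.00000000e+00,  0.00000000e+00,
         1.00000000e+00]])}
```

View pics/top0.png

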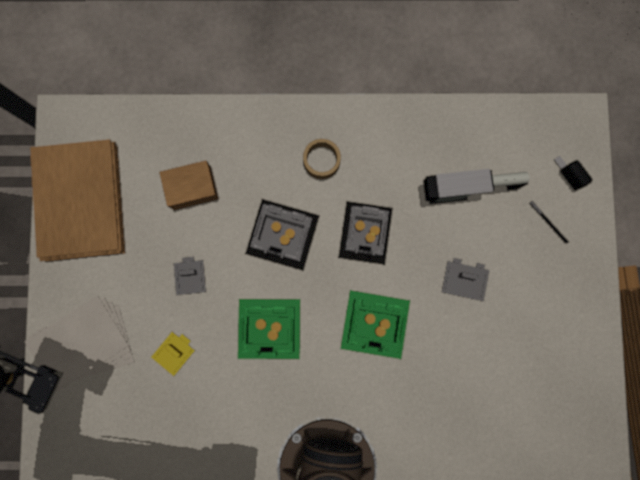

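View pics/scene0.png

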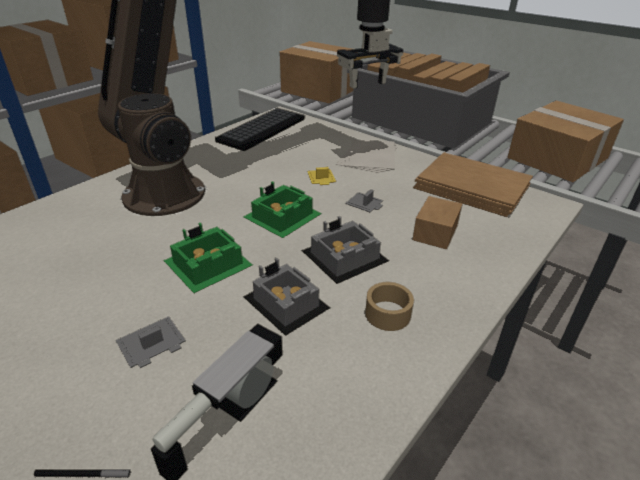

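View pics/wrist0.png

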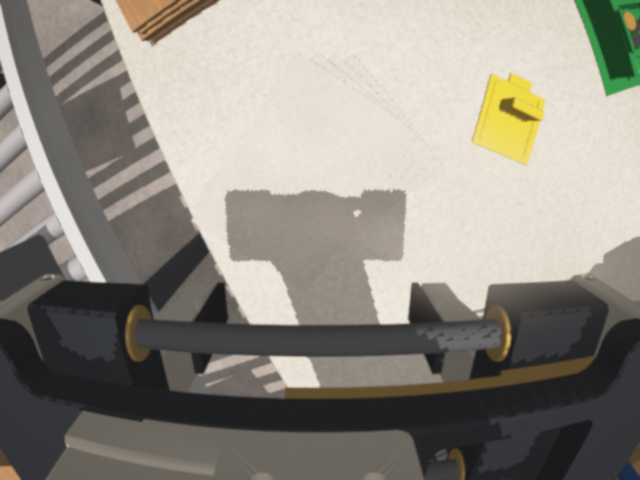

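The top view shows the wide lid at about (466,280) and the narrow lid at (189,275). The wide box is at (283,234) and the narrow box at (365,233). The green boxes and the yellow lid are decoys. Next I'll measure each of these.

```bash
cat > h.py <<'E'
import numpy as np, cv2
from scipy.spatial.transform import Rotation as Ro
from plant import r
def foc(i): return 240/np.tan(np.radians(i['vertical_fov']/2))
def ray(name,uv,i=None):
    i=i or r.camera_info(name); f=foc(i); V=i['view']
    d=np.array([uv[0]-i['cx'],uv[1]-i['cy']])
    if name=='wrist':
        rr=np.hypot(*d); th=rr/f
        c=np.array([*(d/max(rr,1e-9)*np.sin(th)),np.cos(th)])
    else: c=np.array([d[0]/f,d[1]/f,1.])
    R=V[:3,:3]; return -R.T@V[:3,3], R.T@c/np.linalg.norm(c)
def onz(name,uv,z,i=None):
    o,d=ray(name,uv,i); return (o+d*(z-o[2])/d[2])
def proj(name,p,i=None):
    i=i or r.camera_info(name); f=foc(i); c=i['view'][:3,:3]@np.asarray(p)+i['view'][:3,3]
    if name=='wrist':
        rr=np.hypot(c[0],c[1]); th=np.arctan2(rr,c[2]); d=c[:2]/max(rr,1e-9)*th*f
    else: d=c[:2]/c[2]*f
    return d+[i['cx'],i['cy']]
def pose():
    s=r.get_state(); return s['tcp_pos'],Ro.from_euler('xyz',s['eef_rot'],degrees=True)
def toolR(yaw,pitch=0):
    """tool z down; tool x at world heading yaw deg (horizontal when pitch 0); pitch: tilt about tool y (deg)"""
    R0=Ro.from_matrix(np.c_[[np.cos(np.radians(yaw)),np.sin(np.radians(yaw)),0],[np.sin(np.radians(yaw)),-np.cos(np.radians(yaw)),0],[0,0,-1]])
    return R0*Ro.from_euler('y',pitch,degrees=True)
def plan(tp,tR,n,g):
    p,R=pose(); rv=(R.inv()*tR).as_rotvec(); w=rv/n
    cur=R; out=[]
    dp=(np.asarray(tp)-p)/n*1000
    for k in range(n):
        s=cur.inv().apply(dp); out.append([*np.round(w,3),*np.round(s,1),g]); cur=cur*Ro.from_rotvec(w)
    print('dist',np.linalg.norm(np.asarray(tp)-p),'ang',np.degrees(np.linalg.norm(rv)))
    for o in out: print([float(x) for x in o],end=',')
    print()
E
python3 - <<'E'
from h import *
im=cv2.imread('pics/top0.png')
for n,(u,v) in dict(nlid=(189,275),wlid=(466,280),wbox=(283,234),nbox=(365,233),car=(188,185),tape=(322,158)).items():
    print(n,onz('top',(u,v),0 if 'lid' in n else .05).round(3))
a=cv2.resize(im[190:310,160:260],None,fx=4,fy=4,interpolation=2)
b=cv2.resize(im[190:310,420:520],None,fx=4,fy=4,interpolation=2)
c=cv2.resize(im[190:280,235:405],None,fx=4.7,fy=4.7,interpolation=2)
cv2.imwrite('pics/lids0.png',np.hstack([a,b])); cv2.imwrite('pics/boxes0.png',c)
E
```

```text
nlid [0.474 0.344 0.   ]
wlid [ 0.457 -0.36   0.   ]
wbox [0.572 0.103 0.05 ]
nbox [ 0.573 -0.1    0.05 ]
car [0.695 0.339 0.05 ]
tape [0.763 0.006 0.05 ]
```

View pics/lids0.png

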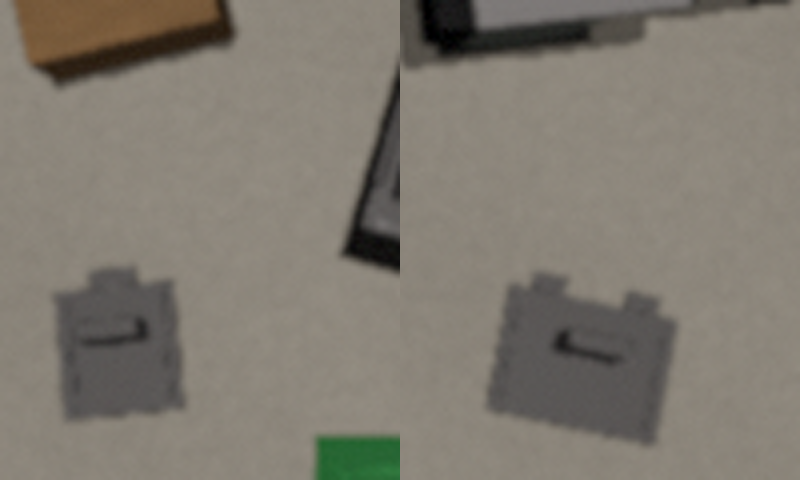

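View pics/boxes0.png

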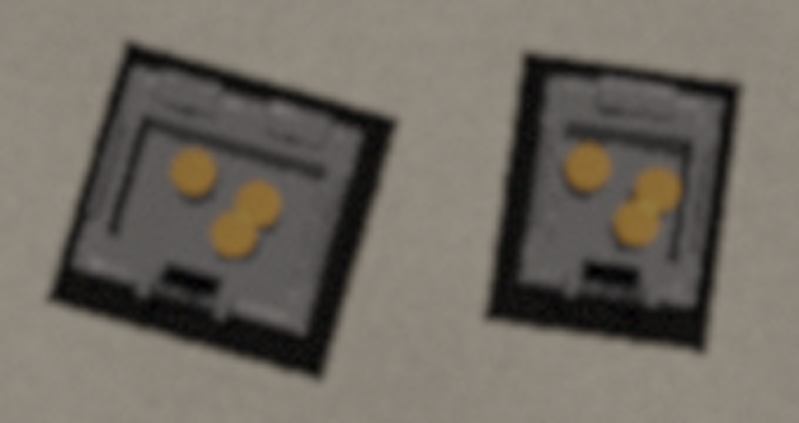

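```bash
python3 - <<'E'
from h import *
p,R=pose(); i=r.camera_info('wrist'); V=i['view']; o=-V[:3,:3].T@V[:3,3]
print('cam in tool mm',R.inv().apply(o-p)*1000,'axis in tool',R.inv().apply(V[2,:3]),'up in tool',R.inv().apply(-V[1,:3]))
# target: above boxes, tool y dir
tR=toolR(0); print(tR.as_matrix())
plan([0.474,0.344,0.20],toolR(-180+5),8,1)
plan([0.474,0.344,0.20],toolR(5),8,1)
E
```

```text
cam in tool mm [   0.66875425  -74.86244544 -157.94929106] axis in tool [-0.00105897  0.28408909  0.9587973 ] up in tool [-7.18018494e-05 -9.58797860e-01  2.84089174e-01]
[[ 1.  0.  0.]
 [ 0. -1.  0.]
 [ 0.  0. -1.]]
dist 0.343900687873142 ang 61.5151656236205
[-0.0, -0.0, 0.134, 21.3, -37.2, 3.3, 1.0],[-0.0, -0.0, 0.134, 16.1, -39.7, 3.3, 1.0],[-0.0, -0.0, 0.134, 10.6, -41.5, 3.2, 1.0],[-0.0, -0.0, 0.134, 5.0, -42.6, 3.2, 1.0],[-0.0, -0.0, 0.134, -0.7, -42.9, 3.2, 1.0],[-0.0, -0.0, 0.134, -6.5, -42.4, 3.2, 1.0],[-0.0, -0.0, 0.134, -12.1, -41.1, 3.2, 1.0],[-0.0, -0.0, 0.134, -17.5, -39.1, 3.2, 1.0],
dist 0.343900687873142 ang 118.48488670315707
[0.0, -0.0, -0.258, 21.3, -37.2, 3.3, 1.0],[0.0, -0.0, -0.258, 30.1, -30.5, 3.3, 1.0],[0.0, -0.0, -0.258, 36.9, -21.8, 3.3, 1.0],[0.0, -0.0, -0.258, 41.2, -11.7, 3.3, 1.0],[0.0, -0.0, -0.258, 42.9, -0.7, 3.3, 1.0],[0.0, -0.0, -0.258, 41.6, 10.2, 3.3, 1.0],[0.0, -0.0, -0.258, 37.6, 20.5, 3.2, 1.0],[0.0, -0.0, -0.258, 31.1, 29.5, 3.2, 1.0],
```

```bash
python3 - <<'E'
from h import *
plan([0.474,0.42,0.20],toolR(-180),8,1)
E
```

```text
dist 0.2868398254712493 ang 66.51516204704438
[-0.0, -0.0, 0.145, 12.6, -33.4, 3.2, 1.0],[-0.0, -0.0, 0.145, 7.6, -34.9, 3.2, 1.0],[-0.0, -0.0, 0.145, 2.5, -35.6, 3.2, 1.0],[-0.0, -0.0, 0.145, -2.7, -35.6, 3.2, 1.0],[-0.0, -0.0, 0.145, -7.8, -34.8, 3.2, 1.0],[-0.0, -0.0, 0.145, -12.8, -33.3, 3.2, 1.0],[-0.0, -0.0, 0.145, -17.5, -31.1, 3.2, 1.0],[-0.0, -0.0, 0.145, -21.8, -28.3, 3.2, 1.0],
```

step_arm([
  [0,0,0.145,12.6,-33.4,3.2,1],
  [0,0,0.145,7.6,-34.9,3.2,1],
  [0,0,0.145,2.5,-35.6,3.2,1],
  [0,0,0.145,-2.7,-35.6,3.2,1],
  [0,0,0.145,-7.8,-34.8,3.2,1],
  [0,0,0.145,-12.8,-33.3,3.2,1],
  [0,0,0.145,-17.5,-31.1,3.2,1],
  [0,0,0.145,-21.8,-28.3,3.2,1],
  [0,0,0,0,0,0,1],
])

```text
time_s: 1.05
tcp_pos: [0.4758, 0.4094, 0.1959]
eef_rot: [-179.7, -0.2, 177.7]
contact_force: [-0.4, 0.3, -0.1]
gripper_width: 0.0875
```

```bash
cat >> h.py <<'E'
import pickle
def snap(name,fn):
    s=r.get_state(); i=r.camera_info(name); im=r.capture(name)[:,:,::-1].copy()
    cv2.imwrite(f'pics/{fn}.png',im); pickle.dump((s,i),open(f'pics/{fn}.pkl','wb')); print(s['time_s'],s['qd'].round(2)); return im,i
E
python3 - <<'E'
from h import *
snap('wrist','nl')
plan([0.57,0.175,0.23],toolR(180),7,1)
E
```

```text
1.05 [ 1.67 -0.09  0.37 -0.44  0.28  2.67]
dist 0.25625917619618177 ang 2.087138279210331
[-0.001, -0.0, -0.005, -14.7, -33.2, -4.7, 1.0],[-0.001, -0.0, -0.005, -14.6, -33.2, -4.7, 1.0],[-0.001, -0.0, -0.005, -14.4, -33.3, -4.7, 1.0],[-0.001, -0.0, -0.005, -14.2, -33.4, -4.8, 1.0],[-0.001, -0.0, -0.005, -14.1, -33.5, -4.8, 1.0],[-0.001, -0.0, -0.005, -13.9, -33.5, -4.8, 1.0],[-0.001, -0.0, -0.005, -13.7, -33.6, -4.8, 1.0],
```

View pics/nl.png

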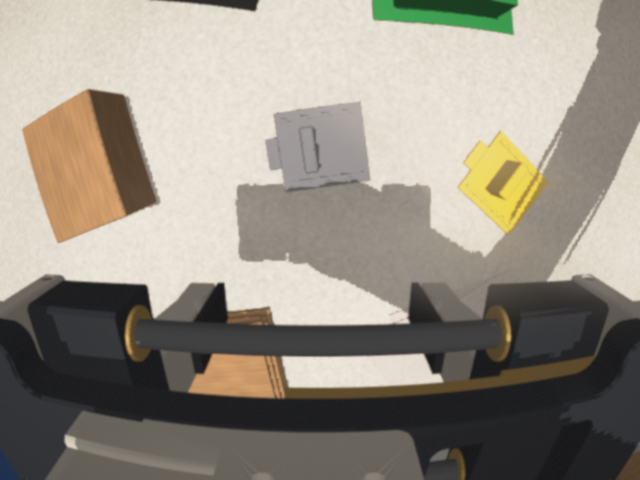

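The wrist view shows the narrow lid at about (322,147) with its rib at (309,150) and its tongue on the left at (272,154). Now I'll move on to the boxes.

step_arm([
  [0,0,-0.005,-14.7,-33.2,-4.7,1],
  [0,0,-0.005,-14.6,-33.2,-4.7,1],
  [0,0,-0.005,-14.4,-33.3,-4.7,1],
  [0,0,-0.005,-14.2,-33.4,-4.8,1],
  [0,0,-0.005,-14.1,-33.5,-4.8,1],
  [0,0,-0.005,-13.9,-33.5,-4.8,1],
  [0,0,-0.005,-13.7,-33.6,-4.8,1],
  [0,0,0,0,0,0,1],
  [0,0,0,0,0,0,1],
])

```text
time_s: 2.0
tcp_pos: [0.5718, 0.1739, 0.2307]
eef_rot: [-179.7, -0.2, -178.8]
contact_force: [-0.0, -0.1, 0.2]
gripper_width: 0.0876
```

```bash
python3 - <<'E'
from h import *
snap('wrist','wb')
plan([0.57,-0.03,0.23],toolR(180),5,1)
E
```

```text
2.0 [-0.96 -0.21  0.28  0.3  -0.29  1.34]
dist 0.20420208887612296 ang 1.3178826840962663
[-0.001, -0.001, 0.004, 1.3, -40.8, 0.4, 1.0],[-0.001, -0.001, 0.004, 1.1, -40.8, 0.3, 1.0],[-0.001, -0.001, 0.004, 0.9, -40.8, 0.3, 1.0],[-0.001, -0.001, 0.004, 0.7, -40.8, 0.2, 1.0],[-0.001, -0.001, 0.004, 0.5, -40.8, 0.2, 1.0],
```

View pics/wb.png

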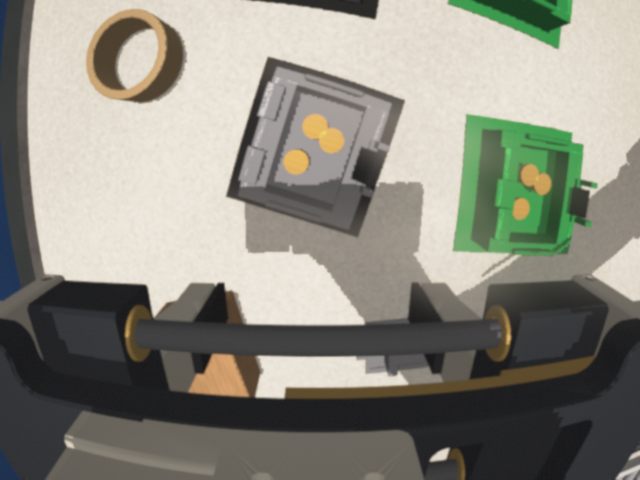

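The wide box is clear, with its mat corners near (268,58), (404,98), (357,236) and (228,196). The lips are on the left and the catch is at (370,165).

step_arm([
  [0,0,0.004,1.3,-40.8,0.4,1],
  [0,0,0.004,1.1,-40.8,0.3,1],
  [0,0,0.004,0.9,-40.8,0.3,1],
  [0,0,0.004,0.7,-40.8,0.2,1],
  [0,0,0.004,0.5,-40.8,0.2,1],
  [0,0,0,0,0,0,1],
  [0,0,0,0,0,0,1],
])

```text
time_s: 2.75
tcp_pos: [0.5701, -0.0261, 0.2287]
eef_rot: [-179.7, -0.3, -178.9]
contact_force: [0.6, -0.1, -1.0]
gripper_width: 0.0874
```

```bash
python3 - <<'E'
from h import *
snap('wrist','nb')
plan([0.46,-0.29,0.2],toolR(170),7,1)
E
```

```text
2.75 [-0.65 -0.01 -0.28  0.09 -0.06  0.89]
dist 0.287669408133393 ang 11.156793972063378
[-0.001, -0.001, 0.028, 16.5, -37.4, 4.4, 1.0],[-0.001, -0.001, 0.028, 15.4, -37.8, 4.3, 1.0],[-0.001, -0.001, 0.028, 14.4, -38.3, 4.3, 1.0],[-0.001, -0.001, 0.028, 13.3, -38.7, 4.3, 1.0],[-0.001, -0.001, 0.028, 12.2, -39.0, 4.2, 1.0],[-0.001, -0.001, 0.028, 11.1, -39.3, 4.2, 1.0],[-0.001, -0.001, 0.028, 10.0, -39.6, 4.1, 1.0],
```

View pics/nb.png

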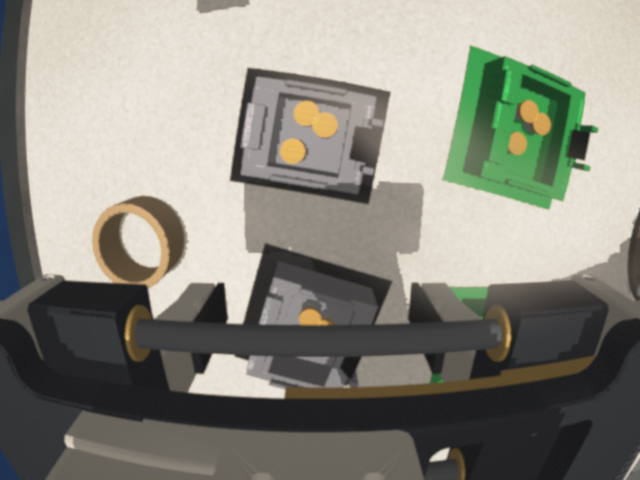

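The narrow box mat corners are near (248,68), (390,93), (370,203) and (230,181), with the lip on the left. Next is the wide lid.

step_arm([
  [0,0,0.028,16.5,-37.4,4.4,1],
  [0,0,0.028,15.4,-37.8,4.3,1],
  [0,0,0.028,14.4,-38.3,4.3,1],
  [0,0,0.028,13.3,-38.7,4.3,1],
  [0,0,0.028,12.2,-39,4.2,1],
  [0,0,0.028,11.1,-39.3,4.2,1],
  [0,0,0.028,10,-39.6,4.1,1],
  [0,0,0,0,0,0,1],
  [0,0,0,0,0,0,1],
])

```text
time_s: 3.7
tcp_pos: [0.4641, -0.2848, 0.1989]
eef_rot: [-179.7, -0.1, 170.9]
contact_force: [0.1, 0.6, -0.2]
gripper_width: 0.0876
```

```bash
python3 - <<'E'
from h import *
snap('wrist','wl')
def corners(fn,mask,zp,k=(3,3)):
    m=cv2.morphologyEx(mask.astype(np.uint8),cv2.MORPH_OPEN,np.ones(k))
    return m
for fn,seed in (('nl',(345,150)),('wl',None),('wb',None),('nb',None)):
    im=cv2.imread(f'pics/{fn}.png'); c=cv2.resize(im[40:260,200:440],None,fx=3.3,fy=2.7,interpolation=2)
    hsv=cv2.cvtColor(im,cv2.COLOR_BGR2HSV)
    if seed: print(hsv[seed[1],seed[0]],hsv[250,300],hsv[60,300])
E
```

```text
3.7 [-0.57  0.38 -0.25  0.03  0.06  0.51]
[  6   8 157] [ 18  30 146] [ 19  18 236]
```

View pics/wl.png

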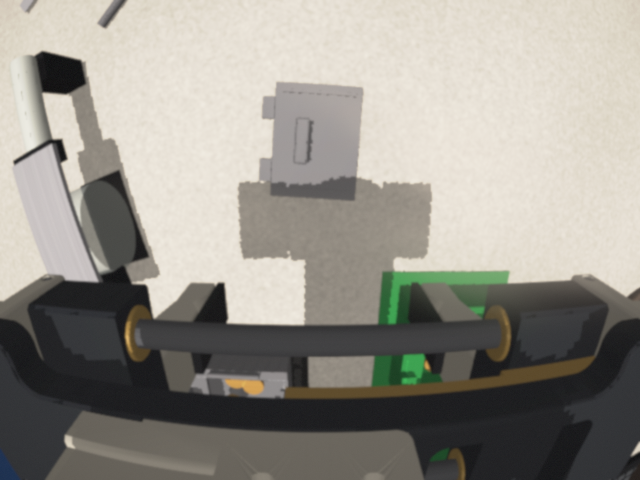

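The wide lid's corners are near (277,83), (362,88), (354,199) and (271,195), with its tongues on the left. I'll fit the lids now, projecting contours onto the plate-top plane.

```bash
cat > lid.py <<'E'
from h import *
def lidfit(fn,W,box):
    im=cv2.imread(f'pics/{fn}.png'); s,i=pickle.load(open(f'pics/{fn}.pkl','rb'))
    hsv=cv2.cvtColor(im,cv2.COLOR_BGR2HSV).astype(int)
    u0,v0,u1,v1=box
    lab=cv2.cvtColor(im,cv2.COLOR_BGR2LAB).astype(int)
    m=((hsv[...,1]<17)&(hsv[...,2]<200)).astype(np.uint8)*255
    z=np.zeros_like(m); z[v0:v1,u0:u1]=m[v0:v1,u0:u1]
    z=cv2.morphologyEx(z,cv2.MORPH_CLOSE,np.ones((5,5)))
    n,l,st,_=cv2.connectedComponentsWithStats(z); k=1+np.argmax(st[1:,4]); z=(l==k).astype(np.uint8)*255
    c=max(cv2.findContours(z,0,cv2.CHAIN_APPROX_NONE)[0],key=cv2.contourArea)
    z2=z.copy(); cv2.drawContours(z2,[c],-1,255,-1)
    # rectified 0.25mm grid on plane z=.004
    P=np.array([onz('wrist',q,.004,i)[:2] for q in c[:,0].astype(float)])*1000
    o=P.min(0)-20; sc=4
    g=np.zeros((int((np.ptp(P[:,1])+40)*sc),int((np.ptp(P[:,0])+40)*sc)),np.uint8)
    cv2.fillPoly(g,[((P-o)*sc).round().astype(np.int32)],255)
    g=cv2.morphologyEx(g,cv2.MORPH_OPEN,cv2.getStructuringElement(cv2.MORPH_ELLIPSE,(35*sc,35*sc)))
    c2=max(cv2.findContours(g,0,cv2.CHAIN_APPROX_NONE)[0],key=cv2.contourArea)
    (cx,cy),(w,h),a=cv2.minAreaRect(c2.astype(np.float32))
    ctr=np.array([cx,cy])/sc+o
    # tongue direction: farthest contour pts centroid offset
    M=cv2.moments(((P-o)*sc).astype(np.float32)); cen=np.array([M['m10']/M['m00'],M['m01']/M['m00']])/sc+o
    print(fn,'rect',w/sc,h/sc,'ang',a,'ctr',ctr,'cen-ctr',cen-ctr)
    v=im.copy(); cv2.drawContours(v,[c],-1,(0,0,255),1); cv2.imwrite(f'pics/{fn}_c.png',cv2.resize(v[v0:v1,u0:u1],None,fx=3,fy=3)); 
    return ctr,a
if __name__=='__main__':
    lidfit('nl',76,(255,90,385,200)); lidfit('wl',110,(250,70,380,210))
E
python3 lid.py; python3 -c "
import cv2,numpy as np
a=cv2.imread('pics/nl_c.png');b=cv2.imread('pics/wl_c.png');h=max(a.shape[0],b.shape[0])
p=lambda x:cv2.copyMakeBorder(x,0,h-x.shape[0],0,0,0)
cv2.imwrite('pics/c1.png',np.hstack([p(a),p(b)]))"
```

```text
nl rect 87.75568389892578 74.0384292602539 ang 6.277298450469971 ctr [471.20868484 344.56623896] cen-ctr [-1.72032016  0.32168837]
wl rect 107.25423431396484 84.41600036621094 ang 76.96664428710938 ctr [ 454.64840156 -355.04452643] cen-ctr [0.33196665 0.00509671]
```

View pics/c1.png

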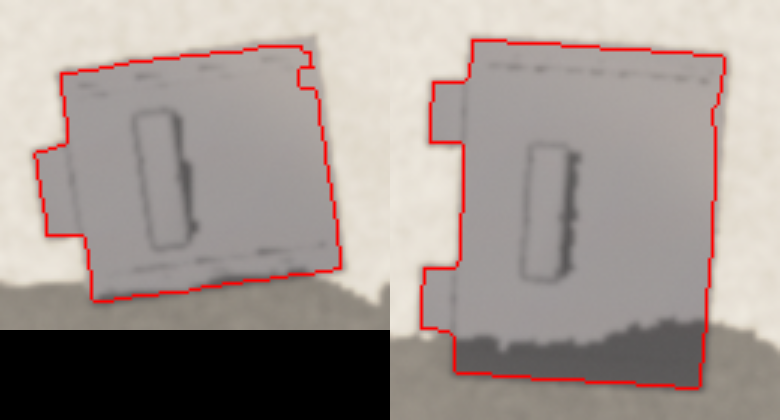

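```bash
cat > fit.py <<'E'
from h import *
def fit(fn,org,px,model,scale=3):
    s,i=pickle.load(open(f'pics/{fn}.pkl','rb'))
    px=(np.array(px,float)+.5)/scale-.5+org
    P=np.array([onz('wrist',q,m[2]/1000,i)[:2]*1000 for q,m in zip(px,model)])
    M=np.array(model,float)[:,:2]; mc,pc=M.mean(0),P.mean(0)
    H=(M-mc).T@(P-pc); th=np.arctan2(H[0,1]-H[1,0],H[0,0]+H[1,1])
    R=np.array([[np.cos(th),-np.sin(th)],[np.sin(th),np.cos(th)]])
    t=pc-R@mc; e=(P-(M@R.T+t))@R
    print(fn,'origin',t.round(1),'heading',np.degrees(th).round(2),'\nerr(lid axes)',e.round(1).tolist()); return t,th
E
python3 - <<'E'
from fit import *
n=[(-37,38,4),(45,38,4),(45,-38,4),(-37,-38,4)]
fit('nl',(255,90),[(60,73),(316,37),(341,268),(92,300)],n)
fit('nl',(255,90),[(35,152),(48,235)],[(-48.5,15,4),(-48.5,-15,4)])
fit('nl',(255,90),[(132,114),(175,108),(192,240),(152,249)],[(-14,20,38),(-2,20,38),(-2,-20,38),(-14,-20,38)])
n=[(-37,55,4),(45,55,4),(45,-55,4),(-37,-55,4)]
fit('wl',(250,70),[(82,40),(337,57),(311,387),(64,374)],n)
fit('wl',(250,70),[(43,82),(40,142),(35,267),(31,328)],[(-48.5,41,4),(-48.5,19,4),(-48.5,-19,4),(-48.5,-41,4)])
fit('wl',(250,70),[(138,144),(180,149),(173,281),(130,277)],[(-14,20,38),(-2,20,38),(-2,-20,38),(-14,-20,38)])
print('top check')
for q,z in(((188,280),.004),((466,283),.004)): print(onz('top',q,z))
# expected top pixel
E
```

```text
nl origin [470.3 343.9] heading -174.81 
err(lid axes) [[1.2, -1.9], [-0.7, -1.0], [-1.5, 1.4], [0.9, 1.4]]
nl origin [468.8 344.1] heading -174.38 
err(lid axes) [[-0.0, -1.7], [0.0, 1.7]]
nl origin [470.1 344. ] heading -174.46 
err(lid axes) [[0.0, -0.8], [0.1, -0.8], [-0.3, 1.3], [0.1, 0.3]]
wl origin [ 456.1 -355.5] heading 167.19 
err(lid axes) [[1.2, -1.5], [-1.1, -1.8], [-1.3, 2.0], [1.1, 1.3]]
wl origin [ 454.5 -355.5] heading 167.32 
err(lid axes) [[-0.1, -1.7], [0.0, 1.1], [0.3, -0.9], [-0.2, 1.5]]
wl origin [ 456.2 -355.6] heading 167.14 
err(lid axes) [[-0.0, -0.6], [-0.1, -1.3], [0.3, 0.8], [-0.1, 1.2]]
top check
[0.46147377 0.34529765 0.004     ]
[ 0.44948609 -0.35830802  0.004     ]
```

```bash
python3 - <<'E'
import cv2,numpy as np
a=cv2.imread('pics/wb.png')[50:245,220:412]; b=cv2.imread('pics/nb.png')[60:210,222:398]
cv2.imwrite('pics/wb4.png',cv2.resize(a,None,fx=3,fy=3,interpolation=cv2.INTER_CUBIC))
cv2.imwrite('pics/nb4.png',cv2.resize(b,None,fx=4,fy=4,interpolation=cv2.INTER_CUBIC))
E
```

```text
(no output)
```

View pics/wb4.png

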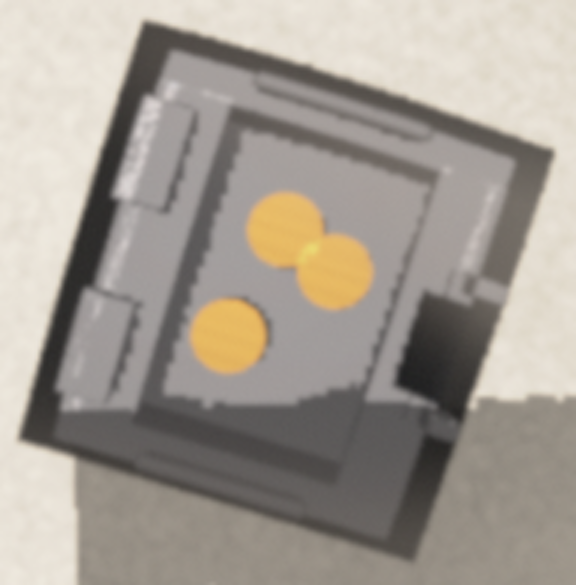

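View pics/nb4.png

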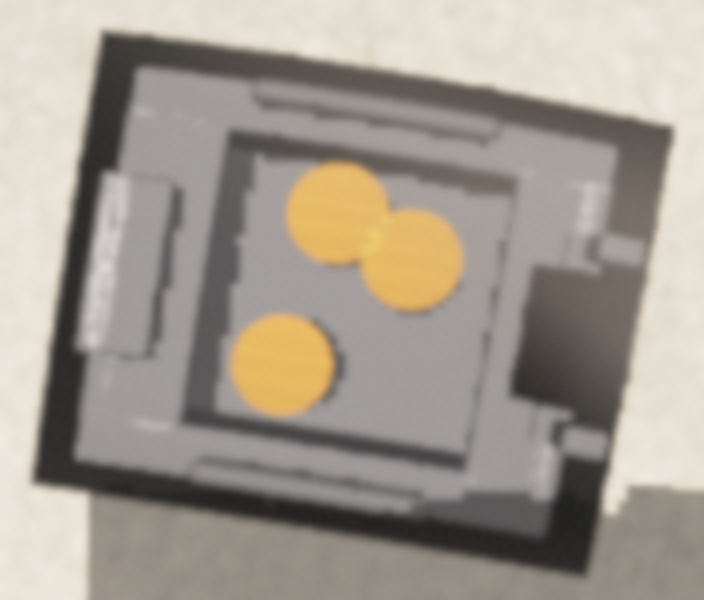

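```bash
python3 - <<'E'
from fit import *
rim=lambda w:[(-55,w,50),(55,w,50),(55,-w,50),(-55,-w,50)]
print('WIDE');fit('wb',(220,50),[(170,50),(515,158),(388,540),(58,438)],rim(63))
fit('wb',(220,50),[(196,112),(165,212),(133,300),(98,404)],[(-40,46,61.5),(-40,14,61.5),(-40,-14,61.5),(-40,-46,61.5)])
fit('wb',(220,50),[(425,292),(398,383)],[(40,15,58),(40,-15,58)])
print('NARROW');fit('nb',(222,60),[(137,67),(617,148),(545,538),(75,462)],rim(46),4)
fit('nb',(222,60),[(178,184),(152,356)],[(-40,20,61.5),(-40,-20,61.5)],4)
fit('nb',(222,60),[(537,268),(512,400)],[(40,15,58),(40,-15,58)],4)
E
```

```text
WIDE
wb origin [574.1 109.8] heading 163.9 
err(lid axes) [[0.4, -0.5], [-0.8, -0.5], [-0.6, 0.0], [1.0, 0.9]]
wb origin [575.7 111. ] heading 161.81 
err(lid axes) [[-0.5, -0.9], [0.7, 0.3], [0.1, 0.7], [-0.3, -0.1]]
wb origin [574.2 111.1] heading 165.59 
err(lid axes) [[-0.0, -0.8], [-0.0, 0.8]]
NARROW
nb origin [ 578.  -102.4] heading 171.33 
err(lid axes) [[0.3, -0.0], [-0.4, -0.4], [-0.2, 0.4], [0.2, 0.1]]
nb origin [ 576.9 -103.2] heading 171.83 
err(lid axes) [[0.0, -0.9], [0.0, 0.9]]
nb origin [ 577.3 -102.1] heading 171.03 
err(lid axes) [[-0.0, -0.1], [0.0, 0.1]]
```

```bash
python3 - <<'E'
from h import *
plan([.4638,-.3573,0.08],toolR(167.2),5,1)
E
```

```text
dist 0.13940571022945683 ang 3.7398721145124156
[-0.001, -0.001, 0.013, -2.3, -14.3, 23.8, 1.0],[-0.001, -0.001, 0.013, -2.5, -14.3, 23.8, 1.0],[-0.001, -0.001, 0.013, -2.6, -14.3, 23.8, 1.0],[-0.001, -0.001, 0.013, -2.8, -14.3, 23.8, 1.0],[-0.001, -0.001, 0.013, -3.0, -14.2, 23.8, 1.0],
```

step_arm([
  [0,0,0.013,-2.3,-14.3,23.8,0],
  [0,0,0.013,-2.5,-14.3,23.8,0],
  [0,0,0.013,-2.6,-14.3,23.8,0],
  [0,0,0.013,-2.8,-14.3,23.8,0],
  [0,0,0.013,-3.0,-14.2,23.8,0],
  [0,0,0,0,0,0,0],
  [0,0,0,0,0,0,0],
])

```text
time_s: 4.45
tcp_pos: [0.4749, -0.3493, 0.0789]
eef_rot: [-179.7, 0.2, 168.2]
contact_force: [-0.2, 0.1, 0.8]
gripper_width: 0.0446
```

```bash
python3 - <<'E'
from h import *
snap('wrist','wl2')
plan([.4638,-.3573,0.011],toolR(167.2),4,0)
E
```

```text
4.45 [ 1.    1.34 -0.6  -0.38  0.44 -0.1 ]
dist 0.06930811611786072 ang 1.092407184301702
[-0.001, 0.001, 0.005, 2.3, -2.5, 17.0, 0.0],[-0.001, 0.001, 0.005, 2.3, -2.5, 17.0, 0.0],[-0.001, 0.001, 0.005, 2.3, -2.6, 17.0, 0.0],[-0.001, 0.001, 0.005, 2.3, -2.6, 17.0, 0.0],
```

View pics/wl2.png

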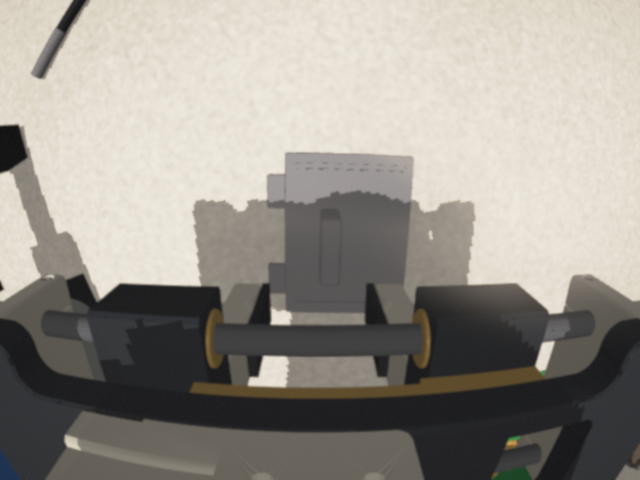

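step_arm([
  [0,0,0.005,4.6,-5,5,0],
  [0,0,0.005,4.6,-5,5,0],
  [0,0,0,0,0,8,0],
  [0,0,0,0,0,0,0],
])

```text
time_s: 4.9
tcp_pos: [0.4654, -0.356, 0.063]
eef_rot: [-179.7, 0.6, 167.8]
contact_force: [0.2, 0.3, 0.7]
gripper_width: 0.0436
```

```bash
python3 - <<'E'
from h import *
snap('wrist','wl3')
plan([.4638,-.3573,0.011],toolR(167.2),3,0)
s,i=pickle.load(open('pics/wl3.pkl','rb'))
for p in ((-14,20,38),(-2,20,38),(-2,-20,38),(-14,-20,38),(-37,55,4),(45,55,4)):
    h=np.radians(167.2); c,s_=np.cos(h),np.sin(h)
    w=np.array([456+c*p[0]-s_*p[1],-355.5+s_*p[0]+c*p[1],p[2]])/1000
    print(p,proj('wrist',w,i).round(1))
E
```

```text
4.9 [-0.22 -1.28  0.61  0.32 -0.54  0.14]
dist 0.05263980101055781 ang 0.9326761356836327
[-0.002, 0.004, 0.004, 0.7, -0.4, 17.5, 0.0],[-0.002, 0.004, 0.004, 0.7, -0.4, 17.5, 0.0],[-0.002, 0.004, 0.004, 0.6, -0.5, 17.5, 0.0],
(-14, 20, 38) [305.4 242.8]
(-2, 20, 38) [328.7 243.2]
(-2, -20, 38) [327.2 312.6]
(-14, -20, 38) [305.5 312.3]
(-37, 55, 4) [269.  168.7]
(45, 55, 4) [407.6 171.3]
```

View pics/wl3.png

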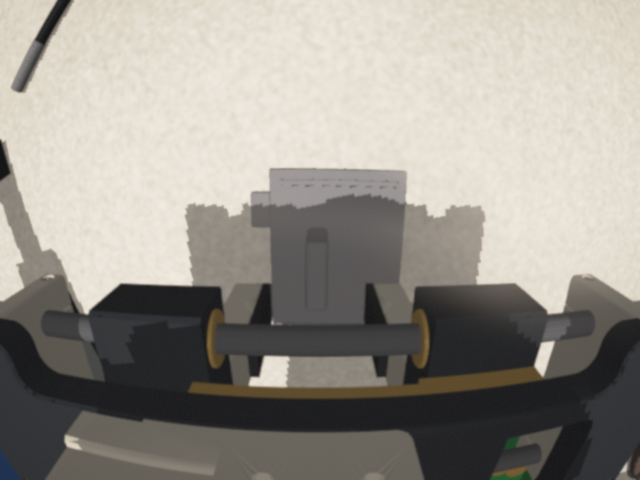

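The predicted corners match the picture to about 1 px: plate (271,169) and (406,171), rib at column 317 between the fingers. Time to descend and grip.

step_arm([
  [0,0,0.005,1,-1,17.5,0],
  [0,0,0.005,1,-1,17.5,0],
  [0,0,0,0,0,12,0],
  [0,0,0,0,0,3,0],
  [0,0,0,0,0,0,0],
])

```text
time_s: 5.45
tcp_pos: [0.4655, -0.3591, 0.014]
eef_rot: [-179.6, 0.8, 167.3]
contact_force: [0.7, -0.3, 0.1]
gripper_width: 0.0437
```

```bash
python3 - <<'E'
from h import *
plan([.4638,-.3573,0.011],toolR(167.2),1,0)
E
```

```text
dist 0.003863425600216591 ang 0.9101268079219351
[-0.006, 0.014, 0.001, 2.1, 1.4, 2.9, 0.0],
```

step_arm([
  [-0.006,0.014,0,2,1.5,2.5,0],
  [0,0,0,0,0,0,-1],
  [0,0,0,0,0,0,-1],
  [0,0,0,0,0,0,-1],
  [0,0,0,0,0,0,-1],
  [0,0,0,0,0,0,-1],
], squeeze=40)

```text
time_s: 6.05
tcp_pos: [0.4654, -0.3577, 0.0136]
eef_rot: [-180.0, 0.2, 167.3]
contact_force: [-0.5, 0.9, 0.0]
gripper_width: 0.012
```

```bash
python3 - <<'E'
from h import *
p,R=pose(); print(p,R.as_euler('xyz',degrees=True))
plan([p[0],p[1],0.13],toolR(167.2),4,-1)
E
```

```text
[ 0.46543135 -0.35766065  0.01361745] [-1.79966561e+02  1.55507419e-01  1.67323456e+02]
dist 0.1163825460230052 ang 0.2013226313500238
[-0.0, 0.001, 0.001, -0.1, -0.0, -29.1, -1.0],[-0.0, 0.001, 0.001, -0.1, -0.0, -29.1, -1.0],[-0.0, 0.001, 0.001, -0.0, -0.0, -29.1, -1.0],[-0.0, 0.001, 0.001, -0.0, -0.0, -29.1, -1.0],
```

The rib is gripped, with the width reading 12 mm. The TCP sits 13.6 mm above the lid's underside. Next I'll lift and carry the lid to the wide box.

```bash
cat >> h.py <<'E'
BOX={'w':(574.4,110.2,163.9),'n':(577.5,-102.5,171.3)}
LIDZ={'w':13.6,'n':13.6}
def target(k,tipx,tipz,tilt,dy=0,dyaw=0,dxl=0):
    """TCP pos(m), rot for lid with tongue-tip underside at box (tipx,tipz) mm, front raised by tilt deg"""
    bx,by,bh=BOX[k]; a=np.radians(tilt)
    l=np.array([40.5+dxl,LIDZ[k]])  # tcp rel. tip in lid axes x,z
    x=tipx+l[0]*np.cos(a)-l[1]*np.sin(a); z=tipz+l[0]*np.sin(a)+l[1]*np.cos(a)
    h=np.radians(bh)
    return np.array([bx+x*np.cos(h)-dy*np.sin(h),by+x*np.sin(h)+dy*np.cos(h),z])/1000, toolR(bh+dyaw,tilt)
def boxtip(k):
    """inverse: where the tip is now in the box frame"""
    p,R=pose(); bx,by,bh=BOX[k]; h=np.radians(bh)
    d=p*1000-[bx,by,0]; x=d[0]*np.cos(h)+d[1]*np.sin(h); y=-d[0]*np.sin(h)+d[1]*np.cos(h)
    X=R.as_matrix(); tx=X[:,0]; tilt=np.degrees(np.arcsin(tx[2])); yaw=np.degrees(np.arctan2(tx[1],tx[0]))-bh
    a=np.radians(tilt)
    roll=np.degrees(np.arcsin(X[2,1]))
    return dict(tipx=round(x-40.5*np.cos(a)+LIDZ[k]*np.sin(a),1),tipz=round(d[2]-40.5*np.sin(a)-LIDZ[k]*np.cos(a),1),y=round(y,1),tilt=round(tilt,1),yaw=round((yaw+180)%360-180,1),roll=round(roll,1),F=r.get_state()['contact_force'].round(1),g=r.get_state()['gripper_width'])
E
python3 - <<'E'
from h import *
tp,tR=target('w',-30,90,17); print(tp)
plan([.46543,-.3577,.17],toolR(167.2),4,-1)
E
```

```text
[0.56983237 0.11151838 0.1148468 ]
dist 0.15638255097884932 ang 0.2013226313500238
[-0.0, 0.001, 0.001, -0.1, -0.0, -39.1, -1.0],[-0.0, 0.001, 0.001, -0.1, -0.0, -39.1, -1.0],[-0.0, 0.001, 0.001, -0.1, -0.0, -39.1, -1.0],[-0.0, 0.001, 0.001, -0.0, -0.0, -39.1, -1.0],
```

step_arm([
  [0,0,0,0,0,-20,-1],
  [0,0,0,0,0,-39,-1],
  [0,0,0,0,0,-39,-1],
  [0,0,0,0,0,-39,-1],
  [0,0,0,0,0,-25,-1],
  [0,0,0,0,0,0,-1],
])

```text
time_s: 6.65
tcp_pos: [0.463, -0.3569, 0.1802]
eef_rot: [180.0, -0.1, 167.3]
contact_force: [-0.0, -0.4, 0.1]
gripper_width: 0.0116
```

```bash
python3 - <<'E'
from h import *
tp,tR=target('w',-25,110,17); print(tp)
plan(tp,tR,12,-1)
E
```

```text
[0.56502848 0.11290495 0.1348468 ]
dist 0.4828418266843173 ang 17.19600056377864
[-0.001, 0.025, 0.005, 0.3, 40.1, 3.8, -1.0],[-0.001, 0.025, 0.005, 0.4, 40.1, 3.8, -1.0],[-0.001, 0.025, 0.005, 0.5, 40.0, 3.9, -1.0],[-0.001, 0.025, 0.005, 0.6, 40.0, 3.9, -1.0],[-0.001, 0.025, 0.005, 0.7, 40.0, 4.0, -1.0],[-0.001, 0.025, 0.005, 0.8, 40.0, 4.0, -1.0],[-0.001, 0.025, 0.005, 0.9, 40.0, 4.0, -1.0],[-0.001, 0.025, 0.005, 1.0, 40.0, 4.1, -1.0],[-0.001, 0.025, 0.005, 1.1, 40.0, 4.2, -1.0],[-0.001, 0.025, 0.005, 1.2, 40.0, 4.2, -1.0],[-0.001, 0.025, 0.005, 1.3, 40.0, 4.3, -1.0],[-0.001, 0.025, 0.005, 1.4, 40.0, 4.3, -1.0],
```

step_arm([
  [0,0.025,0.005,0.3,30,0,-1],
  [0,0.025,0.005,0.4,40,3,-1],
  [0,0.025,0.005,0.5,40,3,-1],
  [0,0.025,0.005,0.6,40,4,-1],
  [0,0.025,0.005,0.7,40,4,-1],
  [0,0.025,0.005,0.8,40,4,-1],
  [0,0.025,0.005,0.9,40,4,-1],
  [0,0.025,0.005,1,40,4.1,-1],
  [0,0.025,0.005,1.1,40,4.2,-1],
  [0,0.025,0.005,1.2,40,4.2,-1],
])

```text
time_s: 7.65
tcp_pos: [0.5443, 0.0347, 0.1403]
eef_rot: [-179.5, -15.2, 163.6]
contact_force: [1.1, 0.4, -0.6]
gripper_width: 0.0119
```

```bash
python3 - <<'E'
from h import *
tp,tR=target('w',-25,100,17); print(tp,boxtip('w'))
plan(tp,tR,4,-1)
E
```

```text
[0.56502848 0.11290495 0.1248468 ] {'tipx': np.float64(-27.5), 'tipz': np.float64(116.5), 'y': np.float64(80.8), 'tilt': np.float64(15.2), 'yaw': np.float64(-0.3), 'roll': np.float64(-0.5), 'F': array([ 1.1,  0.4, -0.6]), 'g': 0.011872664808662788}
dist 0.08232050228245222 ang 1.8758923612815583
[-0.002, 0.008, -0.001, -0.5, 20.2, 3.7, -1.0],[-0.002, 0.008, -0.001, -0.6, 20.2, 3.7, -1.0],[-0.002, 0.008, -0.001, -0.6, 20.2, 3.7, -1.0],[-0.002, 0.008, -0.001, -0.7, 20.2, 3.8, -1.0],
```

step_arm([
  [-0.002,0.008,0,-0.5,20.2,2,-1],
  [-0.002,0.008,0,-0.6,20.2,2,-1],
  [-0.002,0.008,0,-0.6,20.2,2,-1],
  [-0.002,0.008,0,-0.7,20.2,2,-1],
  [0,0,0,0,0,0,-1],
  [0,0,0,0,0,0,-1],
])

```text
time_s: 8.25
tcp_pos: [0.5676, 0.1203, 0.1266]
eef_rot: [-179.8, -17.4, 163.7]
contact_force: [-0.3, -0.5, -1.6]
gripper_width: 0.0119
```

```bash
python3 - <<'E'
from h import *
snap('wrist','wi1'); snap('scene','si1')
tp,tR=target('w',-25,70,17); print(tp,boxtip('w'))
plan(tp,tR,4,-1)
E
```

```text
8.25 [ 0.54  0.86  0.78 -0.39  0.02 -0.42]
8.3 [-0.49 -0.56 -0.56  0.08 -0.03  0.16]
[0.56502848 0.11290495 0.0948468 ] {'tipx': np.float64(-25.2), 'tipz': np.float64(101.7), 'y': np.float64(-7.3), 'tilt': np.float64(17.4), 'yaw': np.float64(-0.2), 'roll': np.float64(-0.2), 'F': array([-0.6, -0.9, -0.2]), 'g': 0.01166308940748732}
dist 0.032748997183929845 ang 0.48947990896118376
[-0.001, -0.002, -0.001, -2.3, -1.8, 7.6, -1.0],[-0.001, -0.002, -0.001, -2.3, -1.8, 7.7, -1.0],[-0.001, -0.002, -0.001, -2.3, -1.8, 7.7, -1.0],[-0.001, -0.002, -0.001, -2.3, -1.8, 7.7, -1.0],
```

View pics/wi1.png

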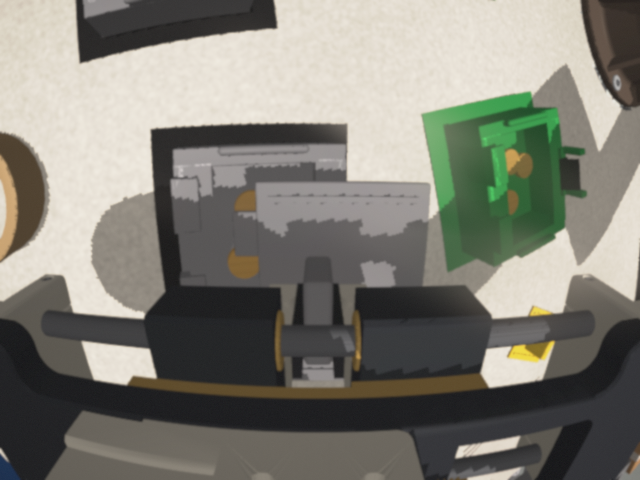

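View pics/si1.png

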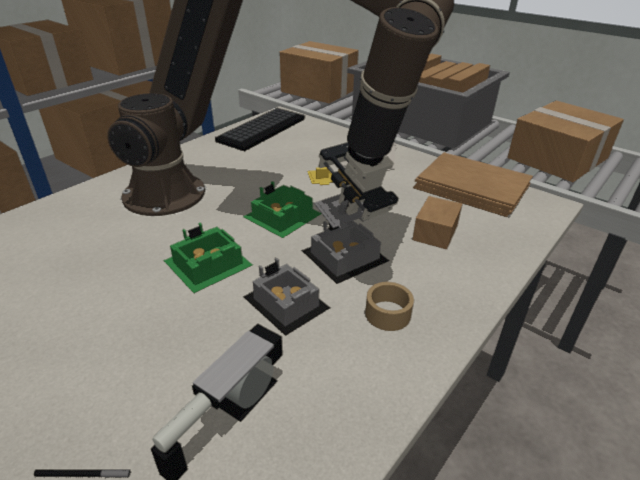

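```bash
cat >> h.py <<'E'
def inhand(fn,k,pts):
    s,i=pickle.load(open(f'pics/{fn}.pkl','rb')); R=Ro.from_euler('xyz',s['eef_rot'],degrees=True)
    for p in pts:
        t=np.array([p[0]+8,-p[1],LIDZ[k]-p[2]])/1000
        print(p,proj('wrist',s['tcp_pos']+R.apply(t),i).round(1))
def boxpt(fn,k,pts):
    s,i=pickle.load(open(f'pics/{fn}.pkl','rb')); bx,by,bh=BOX[k]; h=np.radians(bh)
    for p in pts:
        w=np.array([bx+p[0]*np.cos(h)-p[1]*np.sin(h),by+p[0]*np.sin(h)+p[1]*np.cos(h),p[2]])/1000
        print('box',p,proj('wrist',w,i).round(1))
E
python3 - <<'E'
from h import *
inhand('wi1','w',[(-37,55,4),(45,55,4),(-48.5,41,4),(-48.5,19,4)])
boxpt('wi1','w',[(-55,63,50),(55,63,50),(-40,46,61.5),(-40,14,61.5),(28,57.5,59),(-28,57.5,59)])
im=cv2.imread('pics/wi1.png'); cv2.imwrite('pics/wi1c.png',cv2.resize(im[115:300,140:440],None,fx=2.66,fy=2.66,interpolation=2))
E
```

```text
(-37, 55, 4) [250.  183.2]
(45, 55, 4) [427.6 184.3]
(-48.5, 41, 4) [227.2 213.3]
(-48.5, 19, 4) [230.2 257.7]
box (-55, 63, 50) [172.  150.2]
box (55, 63, 50) [346.1 143.6]
box (-40, 46, 61.5) [197.7 178.5]
box (-40, 14, 61.5) [201.6 232.5]
box (28, 57.5, 59) [310.3 153.2]
box (-28, 57.5, 59) [217.3 157. ]
```

View pics/wi1c.png

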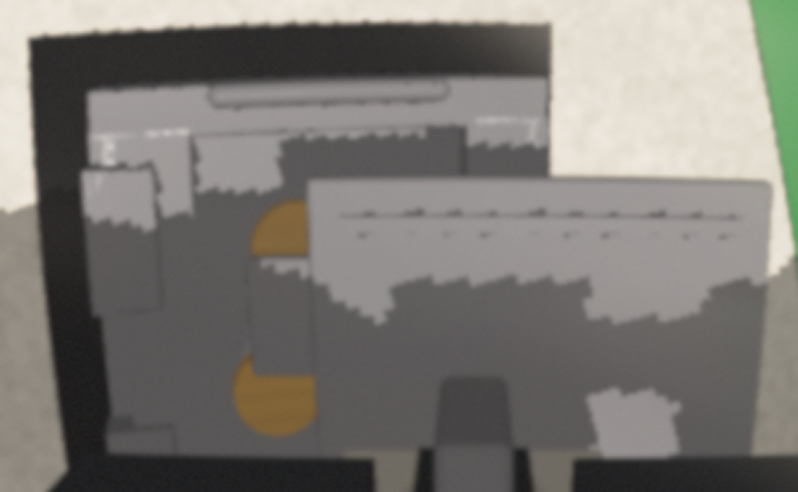

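```bash
python3 - <<'E'
from h import *
inhand('wi1','w',[(-14,20,38),(-2,20,38),(-14,20,4),(-2,20,4)])
im=cv2.imread('pics/wi1.png'); cv2.imwrite('pics/wi1d.png',cv2.resize(im[245:400,260:380],None,fx=5,fy=3.8,interpolation=2))
s,i=pickle.load(open('pics/wi1.pkl','rb'));V=i['view'];R=Ro.from_euler('xyz',s['eef_rot'],degrees=True)
print('cam in tool',R.inv().apply(-V[:3,:3].T@V[:3,3]-s['tcp_pos'])*1000,R.inv().apply(V[2,:3]))
E
```

```text
(-14, 20, 38) [297.4 284.4]
(-2, 20, 38) [328.3 284.4]
(-14, 20, 4) [301.1 256.1]
(-2, 20, 4) [326.3 256.1]
cam in tool [   1.83414259  -77.17764753 -157.35485296] [1.0704757e-04 2.8493626e-01 9.5854646e-01]
```

View pics/wi1d.png

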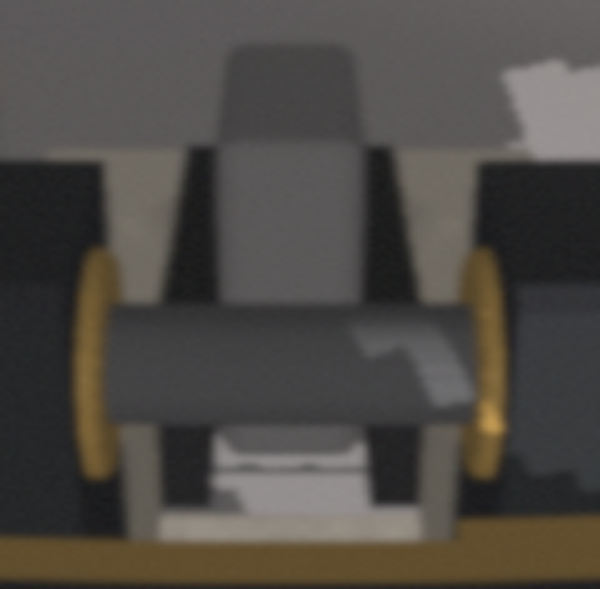

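```bash
python3 - <<'E'
from h import *
for fn in('nl','wb','nb','wl','wl2','wl3','wi1'):
    s,i=pickle.load(open(f'pics/{fn}.pkl','rb'));V=i['view'];R=Ro.from_euler('xyz',s['eef_rot'],degrees=True)
    o=-V[:3,:3].T@V[:3,3]
    print(fn,'cam in tool',(R.inv().apply(o-s['tcp_pos'])*1000).round(1),'ax',(R.inv().apply(V[2,:3])).round(4),'right',R.inv().apply(V[0,:3]).round(4))
E
```

```text
nl cam in tool [   2.   -76.7 -157.9] ax [-3.000e-04  2.849e-01  9.586e-01] right [1.e+00 2.e-04 2.e-04]
wb cam in tool [   2.   -76.6 -157.9] ax [-3.000e-04  2.849e-01  9.586e-01] right [1.e+00 2.e-04 3.e-04]
nb cam in tool [   2.   -76.6 -157.9] ax [-3.000e-04  2.849e-01  9.586e-01] right [1.e+00 2.e-04 2.e-04]
wl cam in tool [   2.   -76.9 -157.9] ax [-1.000e-04  2.849e-01  9.586e-01] right [1.e+00 2.e-04 1.e-04]
wl2 cam in tool [   2.   -77.  -157.9] ax [-1.000e-04  2.849e-01  9.586e-01] right [1.e+00 2.e-04 0.e+00]
wl3 cam in tool [   2.  -77. -158.] ax [-1.000e-04  2.849e-01  9.586e-01] right [1.e+00 3.e-04 0.e+00]
wi1 cam in tool [   1.8  -77.2 -157.4] ax [1.000e-04 2.849e-01 9.585e-01] right [ 1.e+00 -1.e-04 -1.e-04]
```

The reported wrist camera sits about 1.9 mm off in tool x. The gripped rib appears at column 318 where 313 was predicted, and the grasp offset says the same. I'll shift the box and lid estimates by that much.

```bash
sed -i "s/^BOX=.*/BOX={'w':(576.3,110.2,163.9),'n':(579.4,-102.5,171.3)}/" h.py; python3 - <<'E'
from h import *
print(boxtip('w'))
plan(*target('w',-35,58,17.5),5,-1)
E
```

```text
{'tipx': np.float64(-23.4), 'tipz': np.float64(101.7), 'y': np.float64(-6.8), 'tilt': np.float64(17.4), 'yaw': np.float64(-0.2), 'roll': np.float64(-0.2), 'F': array([-0.6, -0.9, -0.2]), 'g': 0.01166308940748732}
dist 0.04564956905322403 ang 0.24375648100609734
[-0.0, 0.0, -0.001, -4.8, -1.3, 7.6, -1.0],[-0.0, 0.0, -0.001, -4.8, -1.3, 7.6, -1.0],[-0.0, 0.0, -0.001, -4.8, -1.3, 7.6, -1.0],[-0.0, 0.0, -0.001, -4.8, -1.3, 7.6, -1.0],[-0.0, 0.0, -0.001, -4.8, -1.4, 7.6, -1.0],
```

step_arm([
  [0,0,0,-5,-1.5,5,-1],
  [0,0,0,-5,-1.5,7.6,-1],
  [0,0,0,-5,-1.5,7.6,-1],
  [0,0,0,-4.8,-1.4,7.6,-1],
  [0,0,0,-3,-1,5,-1],
  [0,0,0,0,0,0,-1],
  [0,0,0,0,0,0,-1],
], squeeze=50)

```text
time_s: 9.05
tcp_pos: [0.5772, 0.1062, 0.085]
eef_rot: [-179.8, -17.5, 163.5]
contact_force: [0.1, 0.0, -1.4]
gripper_width: 0.012
```

```bash
python3 - <<'E'
from h import *
print(boxtip('w'))
plan(*target('w',-36,53,17),3,-1)
E
```

```text
{'tipx': np.float64(-36.6), 'tipz': np.float64(59.9), 'y': np.float64(3.6), 'tilt': np.float64(17.5), 'yaw': np.float64(-0.4), 'roll': np.float64(-0.2), 'F': array([ 0.1,  0. , -1.4]), 'g': 0.011965242781060101}
dist 0.008073549689257484 ang 0.6117524705430483
[-0.001, -0.003, -0.002, -0.5, 1.2, 2.4, -1.0],[-0.001, -0.003, -0.002, -0.5, 1.2, 2.4, -1.0],[-0.001, -0.003, -0.002, -0.5, 1.2, 2.4, -1.0],
```

step_arm([
  [0,0,-0.004,0.2,2.5,1,-1],
  [0,0,0,-0.3,1,2,-1],
  [0,0,0,0,0,1,-1],
  [0,0,0,0,0,0,-1],
])

```text
time_s: 9.45
tcp_pos: [0.5776, 0.1107, 0.0817]
eef_rot: [-179.9, -17.4, 163.8]
contact_force: [0.4, 0.6, -0.5]
gripper_width: 0.0118
```

```bash
python3 - <<'E'
from h import *
print(boxtip('w'))
snap('wrist','wi2')
plan(*target('w',-36,52,17),1,-1)
E
```

```text
{'tipx': np.float64(-35.6), 'tipz': np.float64(56.6), 'y': np.float64(-0.8), 'tilt': np.float64(17.4), 'yaw': np.float64(-0.1), 'roll': np.float64(-0.1), 'F': array([ 0.4,  0.6, -0.5]), 'g': 0.011830805466811523}
9.45 [ 0.11 -0.28  0.11  0.12 -0.02 -0.06]
dist 0.005004847993533013 ang 0.4020720471792304
[-0.001, -0.007, -0.002, -1.6, -0.8, 4.7, -1.0],
```

View pics/wi2.png

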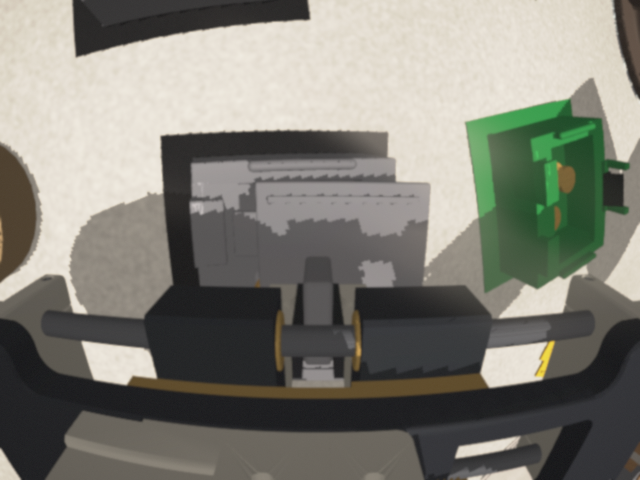

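Lid and box line up, with the tongue just outside the lip edge at about (230,230). I'll lower until it touches the ledge.

step_arm([
  [0,0,0,-1.0,-0.6,3,-1],
  [0,0,0,-0.3,0,1.5,-1],
  [0,0,0,0,0,0,-1],
])

```text
time_s: 9.8
tcp_pos: [0.5774, 0.1102, 0.077]
eef_rot: [-179.9, -17.4, 163.8]
contact_force: [-0.4, 0.5, -0.4]
gripper_width: 0.0116
```

```bash
python3 - <<'E'
from h import *
print(boxtip('w'))
E
```

```text
{'tipx': np.float64(-35.6), 'tipz': np.float64(51.9), 'y': np.float64(-0.3), 'tilt': np.float64(17.4), 'yaw': np.float64(-0.1), 'roll': np.float64(-0.1), 'F': array([-0.4,  0.5, -0.4]), 'g': 0.0115595402913633}
```

step_arm([
  [0,0,0,-0.4,0,1.2,-1],
  [0,0,0,0,0,0,-1],
])

```text
time_s: 10.0
tcp_pos: [0.5774, 0.1101, 0.0756]
eef_rot: [-179.9, -17.4, 163.8]
contact_force: [-1.3, -0.0, -0.4]
gripper_width: 0.0117
```

```bash
python3 - <<'E'
from h import *
print(boxtip('w'))
E
```

```text
{'tipx': np.float64(-35.6), 'tipz': np.float64(50.5), 'y': np.float64(-0.2), 'tilt': np.float64(17.4), 'yaw': np.float64(-0.1), 'roll': np.float64(-0.1), 'F': array([-1.3, -0. , -0.4]), 'g': 0.011667460170858289}
```

step_arm([
  [0,0,0,-0.3,0,1.0,-1],
  [0,0,0,0,0,0,-1],
])

```text
time_s: 10.2
tcp_pos: [0.5776, 0.1101, 0.075]
eef_rot: [-179.9, -17.3, 163.8]
contact_force: [0.0, -0.3, 0.0]
gripper_width: 0.0124
```

```bash
python3 - <<'E'
from h import *
print(boxtip('w'))
E
```

```text
{'tipx': np.float64(-35.9), 'tipz': np.float64(49.9), 'y': np.float64(-0.3), 'tilt': np.float64(17.3), 'yaw': np.float64(-0.1), 'roll': np.float64(-0.1), 'F': array([ 0. , -0.3,  0. ]), 'g': 0.012414749693883781}
```

step_arm([
  [0,0,0,-0.3,0,1.0,-1],
  [0,0,0,0,0,0,-1],
])

```text
time_s: 10.4
tcp_pos: [0.5776, 0.1101, 0.075]
eef_rot: [-179.9, -17.3, 163.9]
contact_force: [0.8, 0.2, -0.0]
gripper_width: 0.0118
```

```bash
python3 - <<'E'
from h import *
print(boxtip('w'))
E
```

```text
{'tipx': np.float64(-35.8), 'tipz': np.float64(49.9), 'y': np.float64(-0.3), 'tilt': np.float64(17.3), 'yaw': np.float64(-0.0), 'roll': np.float64(-0.1), 'F': array([ 0.8,  0.2, -0. ]), 'g': 0.011836720901682522}
```

step_arm([
  [0,0,0,-0.5,0,1.5,-1],
  [0,0,0,0,0,0,-1],
])

```text
time_s: 10.6
tcp_pos: [0.5776, 0.1102, 0.075]
eef_rot: [-180.0, -17.3, 163.9]
contact_force: [0.2, -1.4, -0.9]
gripper_width: 0.0119
```

```bash
python3 - <<'E'
from h import *
print(boxtip('w'))
snap('wrist','wi3')
im=cv2.imread('pics/wi3.png'); cv2.imwrite('pics/wi3c.png',cv2.resize(im[115:300,140:440],None,fx=2.66,fy=2.66,interpolation=2))
inhand('wi3','w',[(-48.5,41,4),(-48.5,19,4)])
boxpt('wi3','w',[(-40,46,61.5),(-40,14,61.5)])
E
```

```text
{'tipx': np.float64(-35.9), 'tipz': np.float64(49.9), 'y': np.float64(-0.3), 'tilt': np.float64(17.3), 'yaw': np.float64(0.0), 'roll': np.float64(-0.0), 'F': array([ 0.2, -1.4, -0.9]), 'g': 0.011853015093618968}
10.6 [ 0.01 -0.14  0.16 -0.07 -0.14  0.01]
(-48.5, 41, 4) [227.2 213.3]
(-48.5, 19, 4) [230.2 257.8]
box (-40, 46, 61.5) [221.2 205.6]
box (-40, 14, 61.5) [226.1 272.9]
```

View pics/wi3c.png

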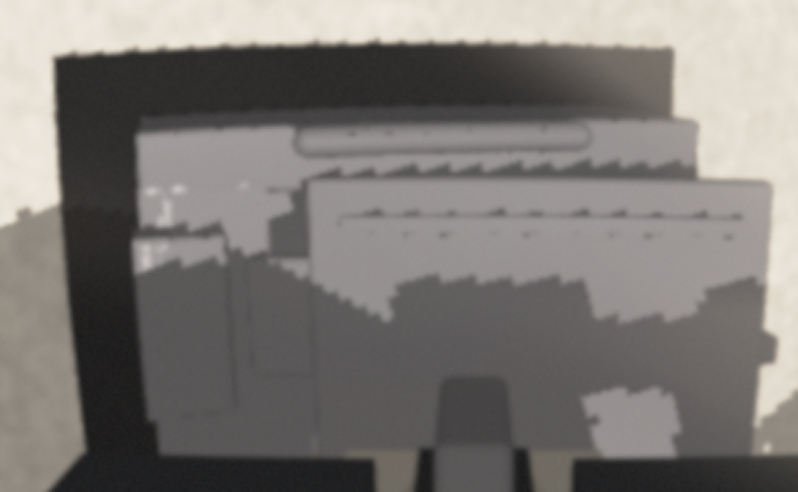

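```bash
python3 - <<'E'
from h import *
plan(*target('w',-44,50.4,16.5),4,-1)
E
```

```text
dist 0.007764431258213406 ang 0.7981296745192584
[-0.0, -0.003, 0.0, -1.8, -0.1, -0.6, -1.0],[-0.0, -0.003, 0.0, -1.8, -0.1, -0.6, -1.0],[-0.0, -0.003, 0.0, -1.8, -0.1, -0.6, -1.0],[-0.0, -0.003, 0.0, -1.8, -0.1, -0.6, -1.0],
```

step_arm([
  [0,-0.003,0,-2.2,-0.1,-0.7,-1],
  [0,-0.003,0,-2.2,-0.1,-0.7,-1],
  [0,-0.003,0,-2,-0.1,-0.6,-1],
  [0,-0.003,0,-1.5,0,-0.5,-1],
  [0,0,0,0,0,0,-1],
])

```text
time_s: 11.15
tcp_pos: [0.5855, 0.1075, 0.0744]
eef_rot: [-179.9, -16.6, 163.9]
contact_force: [-1.5, 0.4, 3.2]
gripper_width: 0.0116
```

```bash
python3 - <<'E'
from h import *
print(boxtip('w'))
plan(*target('w',-49.5,50.3,14.5),4,-1)
E
```

```text
{'tipx': np.float64(-44.5), 'tipz': np.float64(49.8), 'y': np.float64(0.0), 'tilt': np.float64(16.6), 'yaw': np.float64(-0.0), 'roll': np.float64(-0.1), 'F': array([-1.5,  0.4,  3.2]), 'g': 0.011647779436262972}
dist 0.004209076775431076 ang 2.140797041219433
[-0.0, -0.009, -0.0, -1.0, 0.0, -0.1, -1.0],[-0.0, -0.009, -0.0, -1.0, 0.0, -0.1, -1.0],[-0.0, -0.009, -0.0, -1.0, 0.0, -0.1, -1.0],[-0.0, -0.009, -0.0, -1.0, 0.0, -0.1, -1.0],
```

step_arm([
  [0,-0.009,0,-1.3,0,-0.3,-1],
  [0,-0.009,0,-1.2,0,-0.3,-1],
  [0,-0.009,0,-1.2,0,-0.2,-1],
  [0,-0.009,0,-1.2,0,-0.2,-1],
  [0,0,0,0,0,0,-1],
])

```text
time_s: 11.65
tcp_pos: [0.5895, 0.1064, 0.0732]
eef_rot: [-179.9, -14.5, 163.9]
contact_force: [0.2, -0.5, 0.2]
gripper_width: 0.0116
```

```bash
python3 - <<'E'
from h import *
print(boxtip('w'))
snap('wrist','wi4')
im=cv2.imread('pics/wi4.png'); cv2.imwrite('pics/wi4c.png',cv2.resize(im[115:300,140:440],None,fx=2.66,fy=2.66,interpolation=2))
E
```

```text
{'tipx': np.float64(-49.5), 'tipz': np.float64(49.9), 'y': np.float64(0.0), 'tilt': np.float64(14.5), 'yaw': np.float64(-0.0), 'roll': np.float64(-0.1), 'F': array([ 0.2, -0.5,  0.2]), 'g': 0.01156529841909168}
11.65 [ 0.02  0.04 -0.04 -0.01 -0.16  0.04]
```

View pics/wi4c.png

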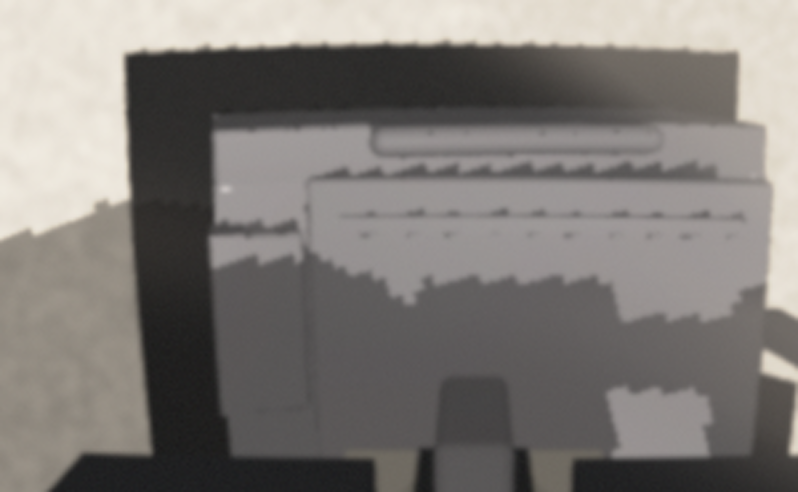

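The tongues have disappeared under the lip, so the lid is hooked. Next I'll rotate the front down about the tongue tips.

```bash
cat >> h.py <<'E'
def planseq(k,seq,g=-1,**kw):
    """rows from the present pose through lid poses (tipx,tipz,tilt)"""
    p,R=pose()
    for t in seq:
        tp,tR=target(k,*t,**kw); print([float(x) for x in np.r_[np.round((R.inv()*tR).as_rotvec(),3),np.round(R.inv().apply(tp-p)*1000,1),g]],end=', '); p,R=tp,tR
    print()
E
python3 - <<'E'
from h import *
planseq('w',[(-49.3,50,13),(-49.1,50,11),(-49,50,9),(-48.9,50,7),(-48.8,50,5)])
E
```

```text
[-0.001, -0.027, -0.001, 0.7, 0.1, 1.0, -1.0], [0.0, -0.035, 0.0, 0.6, -0.0, 1.5, -1.0], [0.0, -0.035, -0.0, 0.5, -0.0, 1.4, -1.0], [-0.0, -0.035, 0.0, 0.5, -0.0, 1.4, -1.0], [-0.0, -0.035, -0.0, 0.5, 0.0, 1.4, -1.0],
```

step_arm([
  [0,-0.027,0,0.6,0,1,-1],
  [0,-0.035,0,0.6,0,1.5,-1],
  [0,-0.035,0,0.5,0,1.4,-1],
  [0,-0.035,0,0.5,0,1.4,-1],
], squeeze=60)

```text
time_s: 12.1
tcp_pos: [0.5874, 0.1069, 0.0684]
eef_rot: [-179.9, -6.7, 163.8]
contact_force: [-0.6, -1.0, 1.1]
gripper_width: 0.0114
```

```bash
python3 - <<'E'
from h import *
print(boxtip('w'),r.get_state()['moment'])
planseq('w',[(-49,50,6),(-48.8,50,4),(-48.6,50,2),(-48.5,50,0)])
E
```

```text
{'tipx': np.float64(-50.2), 'tipz': np.float64(50.2), 'y': np.float64(0.1), 'tilt': np.float64(6.7), 'yaw': np.float64(-0.1), 'roll': np.float64(-0.1), 'F': array([-0.6, -1. ,  1.1]), 'g': 0.011423744723622894} [-0.04536623  0.04268743 -0.11053512]
[-0.001, -0.012, -0.001, 1.4, 0.1, 0.8, -1.0], [0.0, -0.035, 0.0, 0.6, 0.0, 1.4, -1.0], [0.0, -0.035, 0.0, 0.6, -0.0, 1.4, -1.0], [0.0, -0.035, 0.0, 0.5, -0.0, 1.4, -1.0],
```

step_arm([
  [0,-0.03,0,0.7,0,1.4,-1],
  [0,-0.035,0,0.6,0,1.4,-1],
  [0,-0.02,0,0.3,0,1,-1],
])

```text
time_s: 12.4
tcp_pos: [0.5864, 0.1074, 0.0657]
eef_rot: [180.0, -1.5, 163.8]
contact_force: [-0.6, -1.2, -0.7]
gripper_width: 0.0115
```

```bash
python3 - <<'E'
from h import *
print(boxtip('w'),r.get_state()['moment'])
planseq('w',[(-49,50,2),(-48.8,50,0),(-48.6,50,-2),(-48.5,50,-4)])
E
```

```text
{'tipx': np.float64(-50.6), 'tipz': np.float64(51.0), 'y': np.float64(-0.1), 'tilt': np.float64(1.5), 'yaw': np.float64(-0.1), 'roll': np.float64(0.0), 'F': array([-0.6, -1.2, -0.7]), 'g': 0.011511446501644212} [-0.14246644 -0.00064707 -0.13160098]
[0.0, 0.009, -0.001, 1.4, -0.1, 0.7, -1.0], [0.0, -0.035, 0.0, 0.6, 0.0, 1.4, -1.0], [0.0, -0.035, -0.0, 0.6, -0.0, 1.4, -1.0], [0.0, -0.035, 0.0, 0.5, 0.0, 1.4, -1.0],
```

```bash
python3 - <<'E'
from h import *
im,i=snap('wrist','wi5')
cv2.imwrite('pics/wi5c.png',cv2.resize(im[115:300,180:480],None,fx=2.66,fy=2.66,interpolation=2))
snap('scene','si5')
s=cv2.imread('pics/si5.png'); cv2.imwrite('pics/si5c.png',cv2.resize(s[170:290,280:420],None,fx=5,fy=5,interpolation=2))
E
```

```text
12.4 [  5.66  -5.11 -13.79  10.    17.28 -11.62]
12.45 [-0.88  1.04  2.87 -1.52 -3.3   2.72]
```

View pics/wi5c.png

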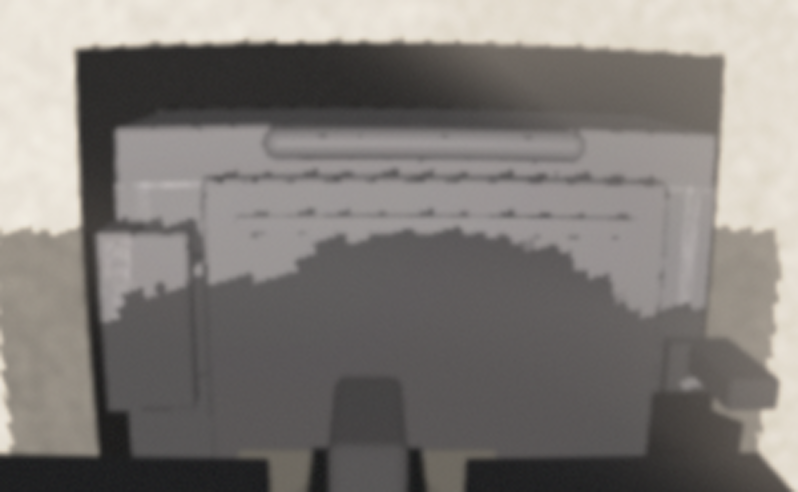

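View pics/si5c.png

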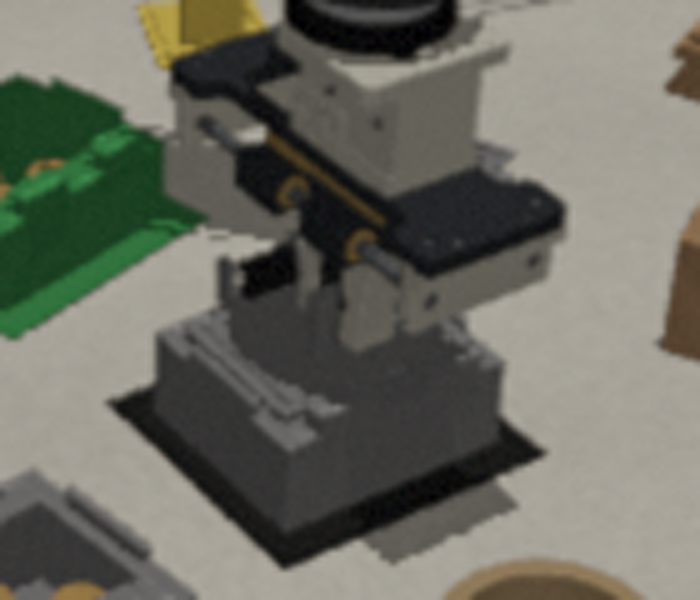

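step_arm([
  [0,-0.025,0,0.7,0,1.5,-1],
  [0,-0.01,0,0.5,0,1,-1],
  [0,0,0,0,0,0,-1],
])

```text
time_s: 12.8
tcp_pos: [0.5856, 0.1077, 0.0639]
eef_rot: [-180.0, 0.5, 163.9]
contact_force: [-2.0, 0.1, 0.4]
gripper_width: 0.0118
```

```bash
python3 - <<'E'
from h import *
print(boxtip('w'),r.get_state()['moment'])
im,i=snap('wrist','wi6')
cv2.imwrite('pics/wi6c.png',cv2.resize(im[200:300,380:480],None,fx=6,fy=6,interpolation=2))
E
```

```text
{'tipx': np.float64(-50.2), 'tipz': np.float64(50.6), 'y': np.float64(-0.1), 'tilt': np.float64(-0.5), 'yaw': np.float64(-0.0), 'roll': np.float64(-0.0), 'F': array([-2. ,  0.1,  0.4]), 'g': 0.011772925045508654} [ 0.21028552  0.35097892 -0.024415  ]
12.8 [-0.19  0.2   0.52 -0.33 -0.55  0.46]
```

View pics/wi6c.png

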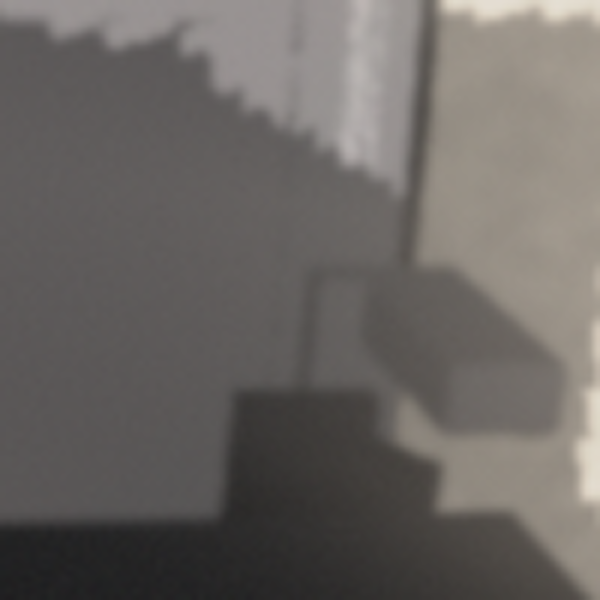

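The nose covers about 5–6 mm past the lid's front edge, and the lid is flat. I'll release with the fingers only partly open, lift straight up and check.

step_arm([
  [0,0,0,0,0,0,-0.5],
  [0,0,0,0,0,0,-0.5],
  [0,0,0,0,0,0,-0.5],
  [0,0,0,0,0,-10,-0.5],
  [0,0,0,0,0,-30,-0.5],
  [0,0,0,0,0,-45,-0.5],
  [0,0,0,0,-30,-45,0],
  [0,0,0,0,40,-30,0],
  [0,0,0,0,0,0,0],
])

```text
time_s: 13.75
tcp_pos: [0.5891, 0.1164, 0.2273]
eef_rot: [-179.9, 0.4, 163.8]
contact_force: [-0.7, 0.2, -1.0]
gripper_width: 0.04
```

```bash
python3 - <<'E'
from h import *
im,i=snap('wrist','wi7'); print(pose()[0])
snap('scene','si7')
s=cv2.imread('pics/si7.png'); cv2.imwrite('pics/si7c.png',cv2.resize(s[170:290,280:420],None,fx=5,fy=5,interpolation=2))
plan([.480,.419,.2],toolR(180),8,0)
E
```

```text
13.75 [-4.09 -2.74 -5.22 -1.07 -0.68  2.75]
[0.58744845 0.11485649 0.22560829]
13.8 [-0.59  1.33 -3.99 -0.91  1.64  0.55]
dist 0.3235723271957292 ang 16.278671936543788
[-0.001, 0.0, -0.036, 23.4, 32.9, 2.7, 0.0],[-0.001, 0.0, -0.036, 22.3, 33.7, 2.7, 0.0],[-0.001, 0.0, -0.036, 21.0, 34.4, 2.8, 0.0],[-0.001, 0.0, -0.036, 19.8, 35.2, 2.8, 0.0],[-0.001, 0.0, -0.036, 18.5, 35.8, 2.8, 0.0],[-0.001, 0.0, -0.036, 17.3, 36.5, 2.9, 0.0],[-0.001, 0.0, -0.036, 16.0, 37.1, 2.9, 0.0],[-0.001, 0.0, -0.036, 14.6, 37.6, 2.9, 0.0],
```

View pics/wi7.png

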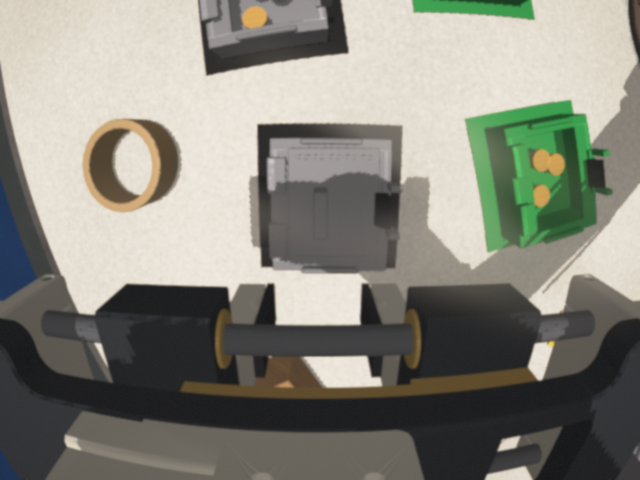

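View pics/si7c.png

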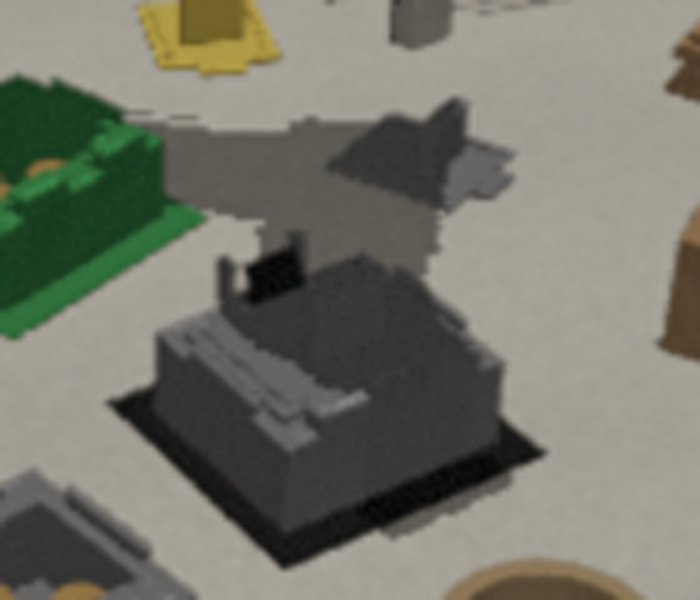

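```bash
python3 - <<'E'
from h import *
im=cv2.imread('pics/wi7.png')[118:280,245:415]
im=cv2.convertScaleAbs(cv2.resize(im,None,fx=4,fy=3.7,interpolation=2),alpha=1.6); cv2.imwrite('pics/wi7c.png',im)
boxpt('wi7','w',[(-37,55,54),(45,55,54),(45,-55,54),(-14,20,88),(-2,20,88),(-2,-20,88),(40,15,58),(40,-15,58),(-40,46,61.5)])
E
```

```text
box (-37, 55, 54) [286.8 148.3]
box (45, 55, 54) [379.1 148.7]
box (45, -55, 54) [375.1 265.4]
box (-14, 20, 88) [312.1 192.9]
box (-2, 20, 88) [327.  192.8]
box (-2, -20, 88) [326.8 240.3]
box (40, 15, 58) [373.2 193.4]
box (40, -15, 58) [372.2 225.8]
box (-40, 46, 61.5) [282.7 158.9]
```

View pics/wi7c.png

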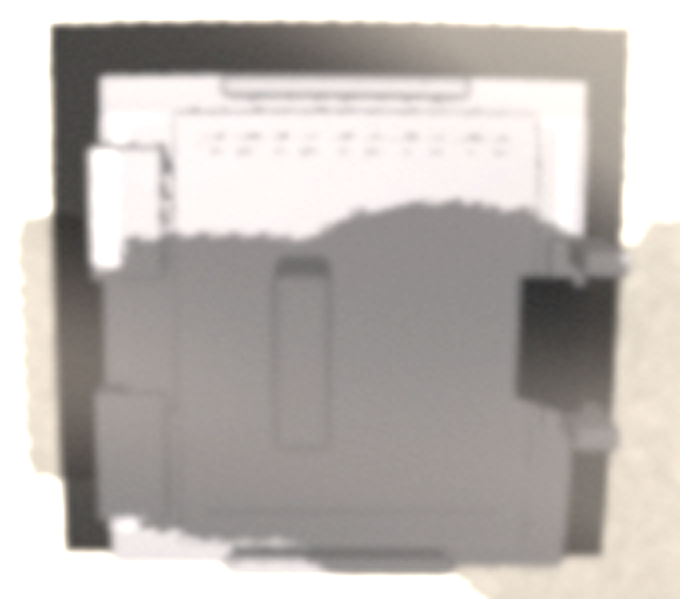

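The wide lid is latched: the nose sits at rest at column 375, over the lid's front edge at column 379.5. Now for the narrow lid.

```bash
python3 - <<'E'
from h import *
plan([.480,.345,.10],toolR(185.4),7,0)
E
```

```text
dist 0.28245751129320995 ang 21.677894435917764
[-0.001, 0.0, -0.054, 23.9, 27.5, 17.5, 0.0],[-0.001, 0.0, -0.054, 22.3, 28.7, 17.5, 0.0],[-0.001, 0.0, -0.054, 20.7, 29.9, 17.5, 0.0],[-0.001, 0.0, -0.054, 19.1, 30.9, 17.5, 0.0],[-0.001, 0.0, -0.054, 17.4, 31.9, 17.6, 0.0],[-0.001, 0.0, -0.054, 15.6, 32.8, 17.6, 0.0],[-0.001, 0.0, -0.054, 13.9, 33.6, 17.6, 0.0],
```

step_arm([
  [0,0,-0.054,23.9,27.5,5,0],
  [0,0,-0.054,22.3,28.7,10,0],
  [0,0,-0.054,20.7,29.9,17.5,0],
  [0,0,-0.054,19.1,30.9,17.5,0],
  [0,0,-0.054,17.4,31.9,17.6,0],
  [0,0,-0.054,15.6,32.8,17.6,0],
  [0,0,-0.054,13.9,33.6,17.6,0],
  [0,0,0,0,0,5,0],
  [0,0,0,0,0,0,0],
])

```text
time_s: 14.75
tcp_pos: [0.4702, 0.3451, 0.1021]
eef_rot: [-179.1, -0.6, -173.9]
contact_force: [-0.6, -0.7, 0.8]
gripper_width: 0.0443
```

```bash
python3 - <<'E'
from h import *
plan([.480,.345,.06],toolR(185.4),4,0)
E
```

```text
dist 0.04324603546999913 ang 1.266164956800855
[-0.004, -0.003, 0.003, -2.5, -0.1, 10.5, 0.0],[-0.004, -0.003, 0.003, -2.5, -0.2, 10.5, 0.0],[-0.004, -0.003, 0.003, -2.5, -0.2, 10.5, 0.0],[-0.004, -0.003, 0.003, -2.5, -0.2, 10.5, 0.0],
```

step_arm([
  [-0.004,-0.003,0.003,-3,0,10.5,0],
  [-0.004,-0.003,0.003,-3,0,10.5,0],
  [-0.004,-0.003,0.003,-2.5,-0.2,10.5,0],
  [-0.004,-0.003,0.003,-1.5,-0.2,7,0],
  [0,0,0,0,0,0,0],
])

```text
time_s: 15.25
tcp_pos: [0.482, 0.3417, 0.0601]
eef_rot: [179.9, 0.1, -175.0]
contact_force: [-0.2, -0.3, 0.3]
gripper_width: 0.0441
```

```bash
python3 - <<'E'
from h import *
snap('wrist','nl2')
plan([.480,.345,.014],toolR(185.4),3,0)
s,i=pickle.load(open('pics/nl2.pkl','rb'))
h=np.radians(185.4); c,s_=np.cos(h),np.sin(h)
for p in ((-14,20,38),(-2,20,38),(-37,38,4),(45,38,4)):
    w=np.array([470.2+c*p[0]-s_*p[1],344+s_*p[0]+c*p[1],p[2]])/1000
    print(p,proj('wrist',w,i).round(1))
E
```

```text
15.25 [-0.62 -0.12  0.36  0.26 -0.28  0.12]
dist 0.046703772527265174 ang 0.3822978219604638
[0.0, 0.001, -0.002, 0.6, 1.1, 15.5, 0.0],[0.0, 0.001, -0.002, 0.6, 1.1, 15.5, 0.0],[0.0, 0.001, -0.002, 0.6, 1.1, 15.5, 0.0],
(-14, 20, 38) [308.8 252.8]
(-2, 20, 38) [332.4 252.7]
(-37, 38, 4) [270.8 205.7]
(45, 38, 4) [408.8 205.3]
```

View pics/nl2.png

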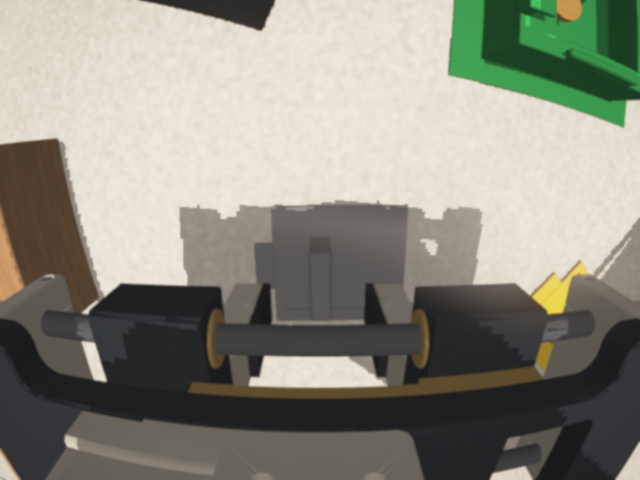

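The match is within 1–2 px: plate corners at (272,205) and (407,205), rib at column 320. I'll descend a little shallower this time for the centre lip.

step_arm([
  [0,0,-0.002,0.8,1.5,15.5,0],
  [0,0,-0.002,0.8,1.2,15.5,0],
  [0,0,0,0,0.5,11,0],
  [0,0,0,0,0,2,0],
  [0,0,0,0,0,0,0],
])

```text
time_s: 15.8
tcp_pos: [0.4824, 0.346, 0.0177]
eef_rot: [179.8, 0.3, -174.8]
contact_force: [-0.0, -0.1, 0.5]
gripper_width: 0.0434
```

```bash
python3 - <<'E'
from h import *
plan([.480,.345,.0155],toolR(185.4),1,0)
E
```

```text
dist 0.003368066779031374 ang 0.4192929547559251
[0.004, 0.005, -0.003, 2.5, -0.8, 2.2, 0.0],
```

step_arm([
  [0.004,0.005,-0.003,2.3,-0.8,2,0],
  [0,0,0,0,0,0,0],
  [0,0,0,0,0,0,-1],
  [0,0,0,0,0,0,-1],
  [0,0,0,0,0,0,-1],
  [0,0,0,0,0,0,-1],
  [0,0,0,0,0,0,-1],
], squeeze=50)

```text
time_s: 16.5
tcp_pos: [0.481, 0.3461, 0.0181]
eef_rot: [179.9, 0.1, -174.6]
contact_force: [-0.6, -0.1, 0.2]
gripper_width: 0.0117
```

```bash
python3 - <<'E'
from h import *
p,R=pose(); print(p,R.as_euler('xyz',degrees=True))
E
```

```text
[0.48097661 0.34608986 0.01806095] [ 1.79858129e+02  1.41336119e-01 -1.74570527e+02]
```

The grip is only on the upper rib, with the TCP at 18 mm. I'll regrip about 4 mm lower for a better hold.

step_arm([
  [0,0,0,0,0,0,-0.5],
  [0,0,0,0,0,0,-0.5],
  [0,0,0,0,-1,4.5,-0.5],
  [0,0,0,0,0,0,-0.5],
  [0,0,0,0,0,0,-1],
  [0,0,0,0,0,0,-1],
  [0,0,0,0,0,0,-1],
  [0,0,0,0,0,0,-1],
])

```text
time_s: 17.3
tcp_pos: [0.481, 0.3448, 0.013]
eef_rot: [179.9, 0.1, -174.6]
contact_force: [0.2, -0.1, -1.0]
gripper_width: 0.0116
```

```bash
python3 - <<'E'
from h import *
p,R=pose(); print(p,R.as_euler('xyz',degrees=True))
E
```

```text
[0.48095713 0.34484613 0.01295011] [ 1.79881545e+02  1.18889722e-01 -1.74572931e+02]
```

```bash
sed -i "s/^LIDZ=.*/LIDZ={'w':13.6,'n':13.0}/" h.py; echo ok
```

```text
ok
```

step_arm([
  [0,0,0,0,0,-20,-1],
  [0,0,0,0,0,-39,-1],
  [0,0,0,0,0,-39,-1],
  [0,0,0,0,0,-39,-1],
  [0,0,0,0,0,-30,-1],
  [0,0,0,0,0,0,-1],
])

```text
time_s: 17.9
tcp_pos: [0.4798, 0.3431, 0.1843]
eef_rot: [-179.9, -0.1, -174.6]
contact_force: [-0.3, 1.1, -0.8]
gripper_width: 0.0115
```

```bash
python3 - <<'E'
from h import *
tp,tR=target('n',-25,150,17); print(pose()[0],tp)
plan(tp,tR,12,-1)
E
```

```text
[0.47978892 0.34310535 0.18428032] [ 0.56958474 -0.10099805  0.17427302]
dist 0.4532011362989362 ang 21.995726025069995
[-0.003, 0.024, 0.02, -4.0, -37.5, 0.9, -1.0],[-0.003, 0.024, 0.02, -4.8, -37.5, 0.7, -1.0],[-0.003, 0.024, 0.02, -5.5, -37.4, 0.4, -1.0],[-0.003, 0.024, 0.02, -6.3, -37.2, 0.2, -1.0],[-0.003, 0.024, 0.02, -7.0, -37.1, -0.1, -1.0],[-0.003, 0.024, 0.02, -7.8, -37.0, -0.4, -1.0],[-0.003, 0.024, 0.02, -8.5, -36.8, -0.7, -1.0],[-0.003, 0.024, 0.02, -9.3, -36.6, -1.1, -1.0],[-0.003, 0.024, 0.02, -10.0, -36.4, -1.4, -1.0],[-0.003, 0.024, 0.02, -10.7, -36.2, -1.8, -1.0],[-0.003, 0.024, 0.02, -11.3, -36.0, -2.2, -1.0],[-0.003, 0.024, 0.02, -12.0, -35.7, -2.6, -1.0],
```

step_arm([
  [-0.003,0.024,0.02,-4,-30,-1,-1],
  [-0.003,0.024,0.02,-4.8,-37.5,0,-1],
  [-0.003,0.024,0.02,-5.5,-37.4,0.4,-1],
  [-0.003,0.024,0.02,-6.3,-37.2,0.2,-1],
  [-0.003,0.024,0.02,-7,-37.1,-0.1,-1],
  [-0.003,0.024,0.02,-7.8,-37,-0.4,-1],
  [-0.003,0.024,0.02,-8.5,-36.8,-0.7,-1],
  [-0.003,0.024,0.02,-9.3,-36.6,-1.1,-1],
  [-0.003,0.024,0.02,-10,-36.4,-1.4,-1],
  [-0.003,0.024,0.02,-10.7,-36.2,-1.8,-1],
])

```text
time_s: 18.9
tcp_pos: [0.5528, -0.0275, 0.1729]
eef_rot: [179.6, -14.6, 174.0]
contact_force: [0.9, 0.7, -0.5]
gripper_width: 0.0117
```

```bash
python3 - <<'E'
from h import *
print(boxtip('n'))
plan(*target('n',-27,100,17),4,-1)
E
```

```text
{'tipx': np.float64(1.7), 'tipz': np.float64(150.2), 'y': np.float64(-70.1), 'tilt': np.float64(14.6), 'yaw': np.float64(2.7), 'roll': np.float64(0.4), 'F': array([ 0.9,  0.7, -0.5]), 'g': 0.01174650029000417}
dist 0.09034754047209406 ang 3.534087496851146
[-0.001, 0.01, 0.011, -9.5, -17.9, 10.0, -1.0],[-0.001, 0.01, 0.011, -9.8, -17.8, 9.9, -1.0],[-0.001, 0.01, 0.011, -10.1, -17.7, 9.7, -1.0],[-0.001, 0.01, 0.011, -10.4, -17.6, 9.6, -1.0],
```

step_arm([
  [-0.001,0.01,0.011,-9.5,-16,8,-1],
  [-0.001,0.01,0.011,-9.8,-16,9.9,-1],
  [-0.001,0.01,0.011,-9.5,-14,9.7,-1],
  [-0.001,0.01,0.011,-6,-8,8,-1],
  [0,0,0,0,0,0,-1],
  [0,0,0,0,0,0,-1],
])

```text
time_s: 19.5
tcp_pos: [0.5693, -0.0913, 0.1218]
eef_rot: [-179.8, -17.4, 170.7]
contact_force: [0.5, -0.5, -0.3]
gripper_width: 0.0116
```

```bash
python3 - <<'E'
from h import *
print(boxtip('n'))
snap('wrist','ni1')
im=cv2.imread('pics/ni1.png'); cv2.imwrite('pics/ni1c.png',cv2.resize(im[115:300,140:440],None,fx=2.66,fy=2.66,interpolation=2))
inhand('ni1','n',[(-37,38,4),(45,38,4),(-48.5,15,4)])
boxpt('ni1','n',[(-55,46,50),(55,46,50),(-40,20,61.5)])
plan(*target('n',-33,62,17.5),4,-1)
E
```

```text
{'tipx': np.float64(-23.0), 'tipz': np.float64(97.2), 'y': np.float64(-9.6), 'tilt': np.float64(17.4), 'yaw': np.float64(-0.6), 'roll': np.float64(-0.2), 'F': array([ 0.5, -0.5, -0.3]), 'g': 0.011614446013858167}
19.5 [-0.23  0.99 -0.31 -0.28  0.13 -0.09]
(-37, 38, 4) [251.1 219.2]
(45, 38, 4) [425.7 219.6]
(-48.5, 15, 4) [230.4 265.5]
box (-55, 46, 50) [168.1 177. ]
box (55, 46, 50) [344.7 166.5]
box (-40, 20, 61.5) [196. 222.]
dist 0.03790891492955708 ang 0.5159473056408164
[0.0, 0.0, -0.002, -5.1, -2.4, 7.6, -1.0],[0.0, 0.0, -0.002, -5.1, -2.4, 7.6, -1.0],[0.0, 0.0, -0.002, -5.1, -2.4, 7.6, -1.0],[0.0, 0.0, -0.002, -5.1, -2.4, 7.6, -1.0],
```

View pics/ni1c.png

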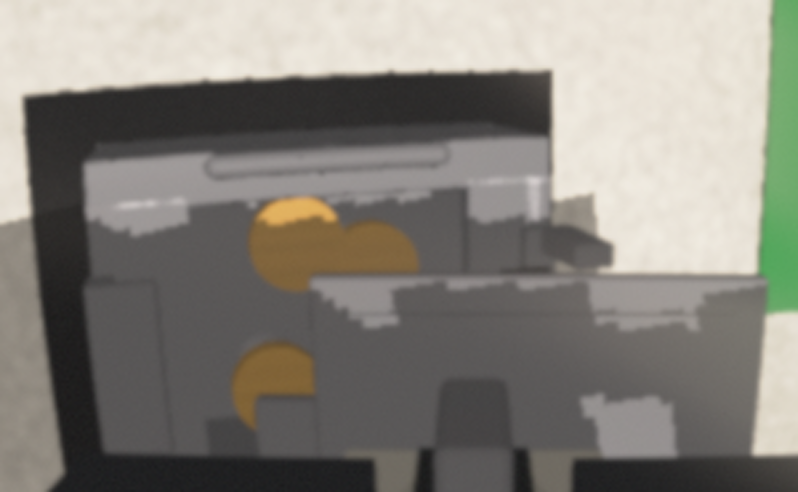

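step_arm([
  [0,0,-0.004,-5,-3,5,-1],
  [0,0,-0.004,-5,-3,7.6,-1],
  [0,0,-0.002,-3,-2,7.6,-1],
  [0,0,0,-1,0,5,-1],
  [0,0,0,0,0,0,-1],
  [0,0,0,0,0,0,-1],
])

```text
time_s: 20.15
tcp_pos: [0.5746, -0.0983, 0.0926]
eef_rot: [179.9, -17.3, 171.6]
contact_force: [0.1, -0.6, -0.3]
gripper_width: 0.0115
```

```bash
python3 - <<'E'
from h import *
print(boxtip('n'))
plan(*target('n',-36,54,17.2),2,-1)
E
```

```text
{'tipx': np.float64(-29.4), 'tipz': np.float64(68.1), 'y': np.float64(-3.4), 'tilt': np.float64(17.3), 'yaw': np.float64(0.3), 'roll': np.float64(0.1), 'F': array([ 0.1, -0.6, -0.3]), 'g': 0.011460294610992952}
dist 0.01600597298814899 ang 0.3360810121478547
[-0.0, -0.001, 0.003, -5.2, -1.7, 5.8, -1.0],[-0.0, -0.001, 0.003, -5.2, -1.7, 5.8, -1.0],
```

step_arm([
  [0,0,0.003,-4.5,-1.7,3,-1],
  [0,0,0.003,-4,-1.4,4,-1],
  [0,0,0,-1.5,-0.4,4,-1],
  [0,0,0,0,0,0,-1],
  [0,0,0,0,0,0,-1],
])

```text
time_s: 20.65
tcp_pos: [0.5811, -0.1031, 0.0783]
eef_rot: [-180.0, -17.2, 171.3]
contact_force: [1.0, 0.5, -0.0]
gripper_width: 0.0114
```

```bash
python3 - <<'E'
from h import *
print(boxtip('n'))
plan(*target('n',-36,51.5,17.2),2,-1)
E
```

```text
{'tipx': np.float64(-36.7), 'tipz': np.float64(53.9), 'y': np.float64(0.3), 'tilt': np.float64(17.2), 'yaw': np.float64(-0.0), 'roll': np.float64(-0.0), 'F': array([ 1. ,  0.5, -0. ]), 'g': 0.011441935161089734}
dist 0.002518467025678404 ang 0.05394608138620411
[-0.0, -0.0, -0.0, -0.0, 0.2, 1.2, -1.0],[-0.0, -0.0, -0.0, -0.0, 0.2, 1.2, -1.0],
```

step_arm([
  [0,0,0,0,0.2,2,-1],
  [0,0,0,-0.2,0,1.3,-1],
  [0,0,0,-0.3,0,1.2,-1],
  [0,0,0,0,0,0,-1],
])

```text
time_s: 21.05
tcp_pos: [0.5805, -0.1027, 0.0742]
eef_rot: [-180.0, -17.2, 171.3]
contact_force: [0.1, 0.4, -0.1]
gripper_width: 0.0118
```

```bash
python3 - <<'E'
from h import *
print(boxtip('n'))
snap('wrist','ni2')
im=cv2.imread('pics/ni2.png'); cv2.imwrite('pics/ni2c.png',cv2.resize(im[115:300,140:440],None,fx=2.66,fy=2.66,interpolation=2))
plan(*target('n',-44,50.2,16.5),4,-1)
E
```

```text
{'tipx': np.float64(-35.9), 'tipz': np.float64(49.9), 'y': np.float64(0.1), 'tilt': np.float64(17.2), 'yaw': np.float64(-0.0), 'roll': np.float64(-0.0), 'F': array([ 0.1,  0.4, -0.1]), 'g': 0.011772156075534437}
21.05 [ 0.02 -0.17 -0.   -0.16  0.11 -0.02]
dist 0.007778885700818641 ang 0.6788986120986562
[-0.0, -0.003, -0.0, -1.9, 0.0, -0.6, -1.0],[-0.0, -0.003, -0.0, -1.9, 0.0, -0.6, -1.0],[-0.0, -0.003, -0.0, -1.9, 0.0, -0.6, -1.0],[-0.0, -0.003, -0.0, -1.9, 0.0, -0.5, -1.0],
```

View pics/ni2c.png

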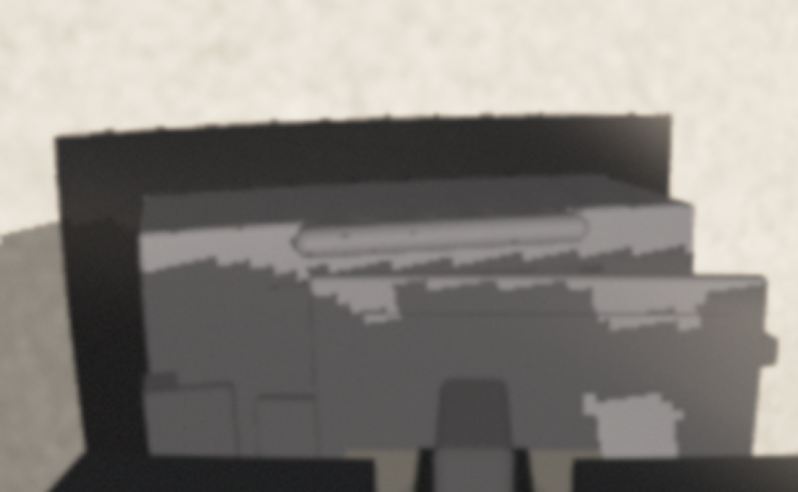

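The geometry is the same as for the wide lid: tongue tip at column 258 of the crop, just outside the lip edge at 237. I'll slide it in.

step_arm([
  [0,-0.003,0,-2.2,0,-0.7,-1],
  [0,-0.003,0,-2.2,0,-0.7,-1],
  [0,-0.003,0,-2,0,-0.6,-1],
  [0,-0.003,0,-1.5,0,-0.5,-1],
  [0,0,0,0,0,0,-1],
])

```text
time_s: 21.6
tcp_pos: [0.5895, -0.104, 0.0742]
eef_rot: [-180.0, -16.4, 171.3]
contact_force: [0.4, 0.1, -0.9]
gripper_width: 0.0115
```

```bash
python3 - <<'E'
from h import *
print(boxtip('n'))
plan(*target('n',-49.5,50.3,14.5),4,-1)
E
```

```text
{'tipx': np.float64(-45.4), 'tipz': np.float64(50.2), 'y': np.float64(-0.0), 'tilt': np.float64(16.4), 'yaw': np.float64(-0.0), 'roll': np.float64(-0.0), 'F': array([ 0.4,  0.1, -0.9]), 'g': 0.011474108222580085}
dist 0.0035016230802365805 ang 1.9113595938537369
[0.0, -0.008, -0.0, -0.9, -0.0, 0.0, -1.0],[0.0, -0.008, -0.0, -0.9, -0.0, 0.0, -1.0],[0.0, -0.008, -0.0, -0.9, -0.0, 0.1, -1.0],[0.0, -0.008, -0.0, -0.9, -0.0, 0.1, -1.0],
```

step_arm([
  [0,-0.009,0,-1.1,0,0,-1],
  [0,-0.009,0,-1,0,0,-1],
  [0,-0.009,0,-1,0,0,-1],
  [0,-0.008,0,-0.9,0,0,-1],
  [0,0,0,0,0,0,-1],
], squeeze=60)

```text
time_s: 22.1
tcp_pos: [0.5929, -0.1046, 0.0727]
eef_rot: [-180.0, -14.3, 171.3]
contact_force: [0.6, -0.2, -0.1]
gripper_width: 0.0117
```

```bash
python3 - <<'E'
from h import *
print(boxtip('n'))
snap('wrist','ni3')
im=cv2.imread('pics/ni3.png'); cv2.imwrite('pics/ni3c.png',cv2.resize(im[115:300,140:440],None,fx=2.66,fy=2.66,interpolation=2))
planseq('n',[(-49.3,50,13),(-49.1,50,11),(-49,50,9),(-48.9,50,7),(-48.8,50,5)])
E
```

```text
{'tipx': np.float64(-49.6), 'tipz': np.float64(50.1), 'y': np.float64(0.0), 'tilt': np.float64(14.3), 'yaw': np.float64(-0.0), 'roll': np.float64(-0.0), 'F': array([ 0.6, -0.2, -0.1]), 'g': 0.011744418332693837}
22.1 [ 0.04 -0.09  0.11  0.04 -0.12  0.01]
[0.0, -0.023, -0.001, 0.7, 0.0, 1.2, -1.0], [-0.0, -0.035, -0.0, 0.6, -0.0, 1.5, -1.0], [0.0, -0.035, 0.0, 0.5, 0.0, 1.4, -1.0], [0.0, -0.035, 0.0, 0.5, -0.0, 1.4, -1.0], [0.0, -0.035, 0.0, 0.5, 0.0, 1.4, -1.0],
```

View pics/ni3c.png

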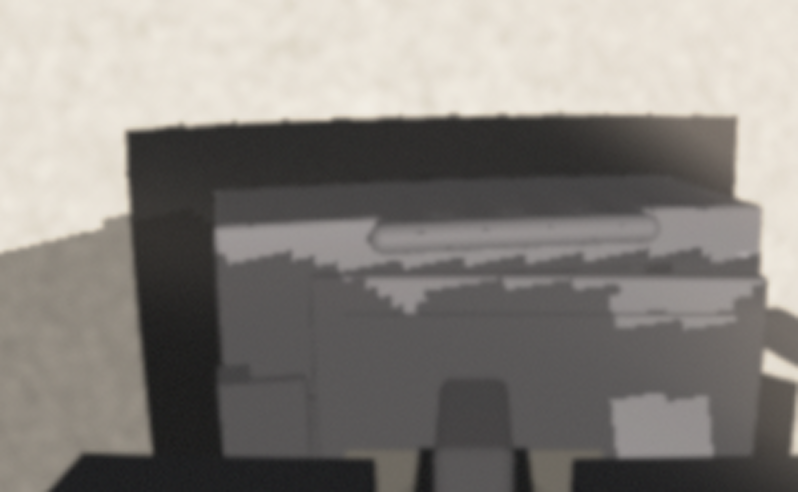

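The tongue is under the lip, with the plate's back edge at the lip edge (crop column 310). I'll rotate it down.

step_arm([
  [0,-0.027,0,0.7,0,1.2,-1],
  [0,-0.035,0,0.7,0,1.5,-1],
  [0,-0.035,0,0.6,0,1.4,-1],
  [0,-0.035,0,0.6,0,1.4,-1],
])

```text
time_s: 22.55
tcp_pos: [0.5909, -0.1044, 0.0679]
eef_rot: [-180.0, -6.5, 171.3]
contact_force: [0.3, 0.0, 2.3]
gripper_width: 0.0114
```

```bash
python3 - <<'E'
from h import *
print(boxtip('n'),r.get_state()['moment'])
planseq('n',[(-49,50,5),(-48.8,50,3),(-48.6,50,1),(-48.5,50,0)])
E
```

```text
{'tipx': np.float64(-50.4), 'tipz': np.float64(50.4), 'y': np.float64(0.1), 'tilt': np.float64(6.5), 'yaw': np.float64(-0.0), 'roll': np.float64(-0.0), 'F': array([0.3, 0. , 2.3]), 'g': 0.011438267676842846} [ 0.00556197 -0.23507529  0.08129484]
[-0.0, -0.026, -0.001, 1.7, 0.1, 1.6, -1.0], [0.0, -0.035, 0.0, 0.6, -0.0, 1.4, -1.0], [-0.0, -0.035, 0.0, 0.6, 0.0, 1.4, -1.0], [0.0, -0.017, 0.0, 0.3, -0.0, 0.7, -1.0],
```

step_arm([
  [0,-0.03,0,0.9,0,1.5,-1],
  [0,-0.035,0,0.6,0,1.4,-1],
  [0,-0.02,0,0.5,0,1.2,-1],
  [0,-0.025,0,0.7,0,1.5,-1],
  [0,-0.01,0,0.5,0,1,-1],
  [0,0,0,0,0,0,-1],
])

```text
time_s: 23.15
tcp_pos: [0.5885, -0.1039, 0.064]
eef_rot: [-180.0, 1.0, 171.3]
contact_force: [-0.6, -0.5, -0.5]
gripper_width: 0.0115
```

```bash
python3 - <<'E'
from h import *
print(boxtip('n'),r.get_state()['moment'])
im,i=snap('wrist','ni5')
cv2.imwrite('pics/ni5c.png',cv2.resize(im[115:300,180:480],None,fx=2.66,fy=2.66,interpolation=2))
planseq('n',[(-49,50,0),(-48.8,49.5,-1)])
E
```

```text
{'tipx': np.float64(-49.9), 'tipz': np.float64(51.7), 'y': np.float64(0.0), 'tilt': np.float64(-1.0), 'yaw': np.float64(0.0), 'roll': np.float64(-0.0), 'F': array([-0.6, -0.5, -0.5]), 'g': 0.011478306520747421} [ 0.07941401  0.05447113 -0.01120334]
23.15 [-0.09 -0.09  0.35 -0.03 -0.47  0.13]
[-0.0, 0.017, 0.001, 0.9, -0.0, 1.0, -1.0], [0.0, -0.017, 0.0, 0.4, 0.0, 1.2, -1.0],
```

View pics/ni5c.png

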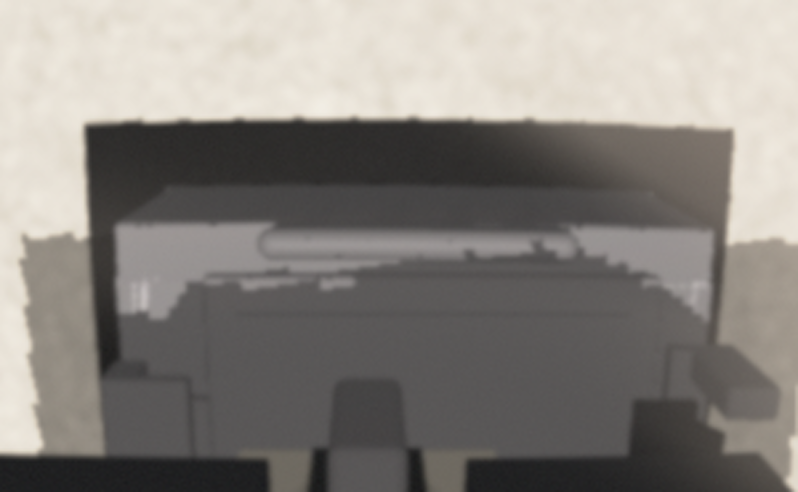

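The nose (crop column 632) is over the front edge (column 665). I'll level the lid and settle it down, then release and lift.

step_arm([
  [0,0.017,0,0.8,0,1.5,-1],
  [0,0,0,0,0,0,-1],
  [0,0,0,0,0,0,-0.52],
  [0,0,0,0,0,0,-0.52],
  [0,0,0,0,0,0,-0.52],
])

```text
time_s: 23.7
tcp_pos: [0.5894, -0.1039, 0.0625]
eef_rot: [-180.0, -0.1, 171.4]
contact_force: [-0.7, 0.0, 0.4]
gripper_width: 0.0206
```

```bash
python3 - <<'E'
from h import *
print(boxtip('n'),r.get_state()['moment'])
E
```

```text
{'tipx': np.float64(-50.5), 'tipz': np.float64(49.4), 'y': np.float64(-0.1), 'tilt': np.float64(0.1), 'yaw': np.float64(0.1), 'roll': np.float64(-0.0), 'F': array([-0.7,  0. ,  0.4]), 'g': 0.020552070097634587} [ 0.08878208 -0.06659819 -0.0002825 ]
```

step_arm([
  [0,0,0,0,0,-10,-0.52],
  [0,0,0,0,0,-30,-0.52],
  [0,0,0,0,0,-45,-0.52],
  [0,0,0,0,35,-45,0],
  [0,0,0,0,35,-30,0],
  [0,0,0,0,30,0,0],
  [0,0,0,0,0,0,0],
  [0,0,0,0,0,0,0],
])

```text
time_s: 24.5
tcp_pos: [0.6045, -0.0066, 0.2292]
eef_rot: [179.9, -0.0, 171.3]
contact_force: [0.3, 0.2, 0.5]
gripper_width: 0.0437
```

```bash
python3 - <<'E'
from h import *
im,i=snap('wrist','ni7'); print(pose()[0])
snap('scene','si8'); snap('top','t8')
s=cv2.imread('pics/si8.png'); cv2.imwrite('pics/si8c.png',cv2.resize(s[190:340,230:400],None,fx=4.5,fy=4,interpolation=2))
E
```

```text
24.5 [ 1.38 -0.28  0.19 -0.54 -0.26 -0.63]
[ 0.60442882 -0.00680738  0.22891782]
24.55 [-0.99  0.62 -0.92 -0.04  0.31  0.19]
24.6 [-0.79  0.56 -0.78 -0.09  0.16 -0.08]
```

View pics/ni7.png

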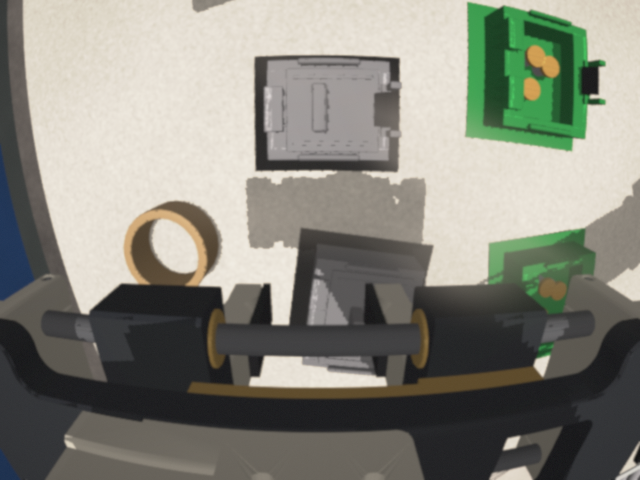

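View pics/si8c.png

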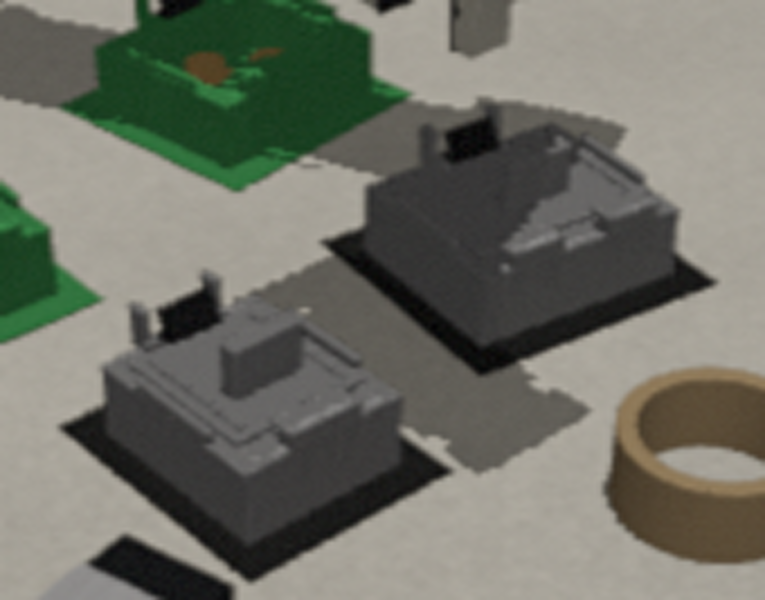

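```bash
python3 - <<'E'
from h import *
im=cv2.imread('pics/ni7.png')[50:178,248:408]
cv2.imwrite('pics/ni7c.png',cv2.resize(im,None,fx=4.6,fy=4.6,interpolation=cv2.INTER_CUBIC))
boxpt('ni7','n',[(-37,38,54),(45,38,54),(45,-38,54),(-37,-38,54),(-14,20,88),(-2,20,88),(-2,-20,88),(40,15,58),(40,-15,58),(-40,20,61.5),(-40,-20,61.5)])
E
```

```text
box (-37, 38, 54) [284.7  67.7]
box (45, 38, 54) [377.6  68.7]
box (45, -38, 54) [376.9 152.1]
box (-37, -38, 54) [285.2 151.6]
box (-14, 20, 88) [310.2  81.7]
box (-2, 20, 88) [325.4  81.7]
box (-2, -20, 88) [325.4 131.1]
box (40, 15, 58) [372.7  92.9]
box (40, -15, 58) [372.5 126.4]
box (-40, 20, 61.5) [280.5  86.4]
box (-40, -20, 61.5) [280.8 131.6]
```

View pics/ni7c.png

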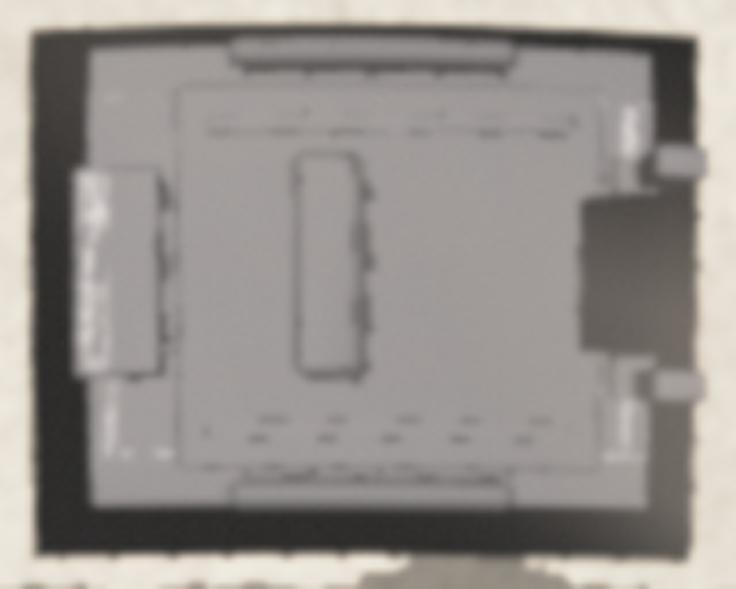

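step_arm([
  [0,0,0,0,35,-8,0],
  [0,0,0,0,40,-8,0],
  [0,0,0,0,40,-5,0],
  [0,0,0,0,40,0,0],
  [0,0,0,0,40,0,0],
  [0,0,0,0,0,0,0],
  [0,0,0,0,0,0,0],
])

```text
time_s: 25.35
tcp_pos: [0.634, 0.1833, 0.2444]
eef_rot: [-179.7, -0.6, 170.5]
contact_force: [-0.0, -0.2, 0.4]
gripper_width: 0.0443
```

```bash
python3 - <<'E'
from h import *
im,i=snap('wrist','wi9'); print(pose()[0])
cv2.imwrite('pics/wi9c.png',cv2.resize(im[40:220,220:420],None,fx=3.8,fy=3.3,interpolation=cv2.INTER_CUBIC))
boxpt('wi9','w',[(-37,55,54),(45,55,54),(45,-55,54),(-37,-55,54),(-14,20,88),(-2,20,88),(40,15,58),(40,-15,58)])
E
```

```text
25.35 [ 0.88  1.39  0.59 -0.13  0.18 -0.56]
[0.63398228 0.18304383 0.24416351]
box (-37, 55, 54) [328.8  67.7]
box (45, 55, 54) [414.9  81.2]
box (45, -55, 54) [399.6 193.5]
box (-37, -55, 54) [315.1 183. ]
box (-14, 20, 88) [353.  104.1]
box (-2, 20, 88) [367.1 106.1]
box (40, 15, 58) [405.9 120.8]
box (40, -15, 58) [401.6 152. ]
```

View pics/wi9c.png

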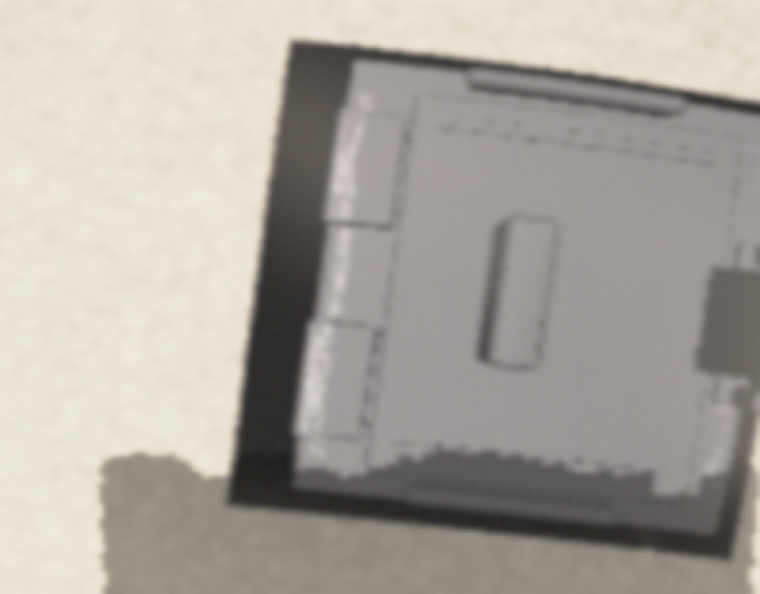

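Both checks agree. Both noses are at rest over the front edges, and both lids are flat and about 1–1.5 mm back from home. Nothing else has moved, and the arm is clear, so I'll hand in.

```bash
python3 - <<'E'
from h import *
a=cv2.imread('pics/top0.png');b=cv2.imread('pics/t8.png')
for n,(u0,v0,u1,v1) in dict(tape=(300,135,345,182),carton=(155,155,220,212),disp=(415,165,530,208)).items():
    print(n,'mean abs diff',cv2.absdiff(a[v0:v1,u0:u1],b[v0:v1,u0:u1]).mean().round(2))
print(r.get_state()['time_s'],r.close_job())
E
```

```text
tape mean abs diff 61.47
carton mean abs diff 31.36
disp mean abs diff 21.74
the job is handed in; nothing more can be done
25.4 None
```

The top-image difference came out larger than I expected, so I'll look at the saved picture.

View pics/t8.png

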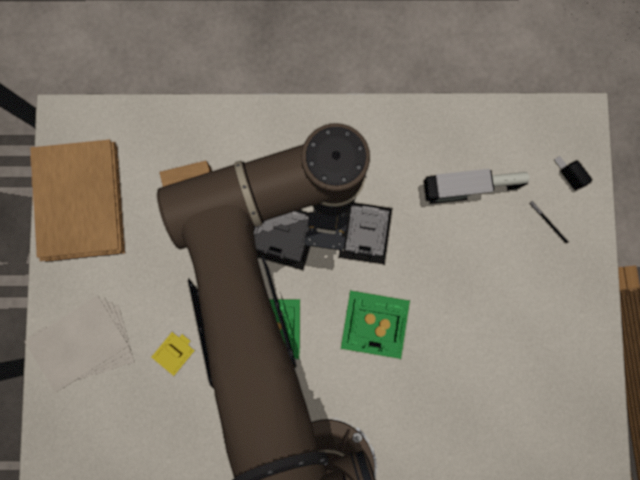

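```bash
python3 - <<'E'
from h import *
# tape roll: outer outline centre (at z=0.05) in wrist views before and after
for fn in('nb','wi7','ni7'):
    im=cv2.imread(f'pics/{fn}.png'); s,i=pickle.load(open(f'pics/{fn}.pkl','rb')); h=cv2.cvtColor(im,cv2.COLOR_BGR2HSV)
    m=cv2.inRange(h,(8,70,60),(28,200,255)); m[:,:60]=0; m[:,230:]=0; m[285:]=0
    c=max(cv2.findContours(cv2.morphologyEx(m,cv2.MORPH_CLOSE,np.ones((5,5))),0,1)[0],key=cv2.contourArea)
    e=cv2.minEnclosingCircle(c)[0]; print(fn,e,onz('wrist',e,.04,i)[:2].round(3))
E
```

```text
nb (138.16030883789062, 242.94729614257812) [0.756 0.005]
wi7 (130.2189483642578, 164.78741455078125) [0.756 0.011]
ni7 (170.26866149902344, 247.73133850097656) [0.758 0.004]
```

Both lids are latched on their own boxes and the job was handed in at 25.4 s. I gripped each lid by its rib and lowered the tongues onto the ledge at about 17° tilt. I then slid them under the lip, rotated the front down past the catch, and released with the fingers only partly open.

**Last checks (wrist pictures):**
- **Catches:** both noses are at rest and overlap the lids' front edges.
- **Lids:** both look flat and in line with their boxes, about 1–1.5 mm back from home in x.
- **Bystanders:**
  - The tape roll measured at (0.756, 0.005) before the lids were carried and (0.758, 0.004) after. One view in between read 6 mm off in y.
  - The dispenser is at the same pixels as at the start.
  - The carton is partly hidden by the arm in the last top view, but its visible edge is where it was.

**What disagreed:**
- **Wrist camera:** its reported pose was about 1.9 mm off in tool x, found from where the gripped rib appeared in the picture. I corrected the box and lid positions for it.
- **Snap force:** the readings never rose above about 3 N, because no reading fell at the moment of the snap. I judged the latching from the pictures alone.
- **Image difference:** my before/after top-image comparison gave large values for all three bystanders. The arm blocks the view of the tape roll and carton. I did not find the cause for the dispenser.

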